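Find the rattling parts case and show it to the inspection camera

ROBOT

A 7-joint arm with a two-finger parallel gripper is mounted at the origin on a cart in front of the work surface, level with it; the furniture and walls round the work are solid. World frame = base frame: x ahead of the robot, y to its left, z up, the work surface at z = 0. Lengths are in mm, angles in rad, forces in N, time in s.
With the tool pointing down it reaches from about 425 to 950 mm from the base axis. Payload 16.7 kg.
Tool frame: the origin (TCP) lies between the finger pads; the fingertips stand 8 mm ahead of it and the grasp point (between the pads) lies 11 mm behind it (r.nose_length is the distance from the TCP to the fingertips, in mm); x points along the fingers, y is the direction in which the jaws open and shut, and the axes are right-handed (so a half turn about x gives the same grasp; the last joint's range is limited). The gripper opens to 94 mm and grips with 3 to 60 N. Pads are 16 mm wide; open, the fingers measure 119 mm over their backs; the gripper's body (75 mm by 177 mm) begins 78 mm behind the grasp point.
Start: joints at [-1.46, 0.426, 0.074, 1.606, -0.034, 1.111, -0.067], TCP at [173.405, 652.308, 213.467] pointing down, gripper open.
Joint ranges: [-2.85, 2.85], [-0.5, 2.14], [-1.23, 1.37], [0.21, 2.46], [-1.02, 4.16], [0.16, 2.05], [-2.73, 2.73]. Speed limits (rad/s): [1.89, 1.89, 2.39, 2.39, 3.01, 3.01, 3.01].

INTERFACE

Orientations are given as a unit quaternion [x, y, z, w].
In Python, from station import r gives the robot as it stands.
- The arm moves only by the tool play_rows, never from a script. Its argument "increments" is a list of rows, each an object of numbers: "rx", "ry", "rz": the turn, a rotation vector about the tool's x, y, z in rad; "dx", "dy", "dz": the shift along the tool's x, y, z in m; "fingers": the finger opening in m, from 0 to 0.094. A call has 1 to 12 rows; each row shifts and turns the commanded pose from where the row before left it, along the tool's axes as they then stand; what a row does not reach is not made up. A row lasts 1/12 s, in which the tool goes at most 41.7 mm and 7.16 degrees, less where a joint would pass 70% of its speed; a pose out of reach is approached as far as the arm can. A call is refused whole if a number of a shift passes 0.0417 or a number of a turn 0.125, either way. A call with a gripper value outside its range is refused whole. The fingers move at their own pace and stop on an object; the grip force is fixed at half the most. Time passes only in rows, so rows that do not move let the fingers close. It gives the time, the measured TCP pose, the force and the opening at its end, in the units of the state.
- r.observe(): the state, without advancing time (a new reading comes with each control period).
- r.read_camera(name): name is "scene" or "side" or "wrist"; returns the picture (400x640x3 uint8, red, green, blue); there is no depth.
- r.calibration(name): a dict with "camera_matrix" (3x3 intrinsics, pixels), "R" (3x3) and "t" (3): a world point X has camera coordinates R X + t. Camera axes: x right, y down, z forward; pixel columns grow to the right and rows downward; lengths in mm; the calibration is good to about 2 mm. The wrist camera is an equidistant fisheye: a pixel r from the principal point sees the ray r / f radians off the axis. A picture is of the moment at which its call begins: read the wrist's pose just before it. calibration takes no time and is no camera call; for the wrist camera it gives the pose at the moment of the call.
- r.sign_off(): hands the job in, once; it reports no verdict.
Trained networks look in the newest picture that a camera, given by its name, has taken for a name from the list of things; names that differ only in an ending like _2 or _b are one class to them, and where a whole thing is asked for, a point or a joint stands for the part that bears it (a point fixed in the world has none). Each returns a list of dicts, best first, with "conf" (0 to 1); they miss things now and then, are a little off and sometimes report something else, mostly with a low value. They report only what shows in the picture. A call takes as long as a camera call.
- r.search_frame(camera, thing): "extent" ([centre column, centre row, width, height] in pixels, round what is visible of it).
The state is a dict: "clock": time; "q": joint angles; "qvel": joint speeds; "joint_efforts": joint torques, N m; "position": TCP position; "eef_rot": TCP orientation; "force": force on the tool from outside, world axes, zero at the start; "ft_torque": the same for the moment, N m; "finger_gap": opening from 0.0 (shut) to 1.0 (fully open).
Only numpy, scipy, OpenCV 4.12 (cv2) and the standard library are available. Lean on these libraries where they do the work, as an engineer would, in place of code of your own. Each camera call takes 0.05 s, during which the arm holds its last target.

TASK

One of the three sealed metal cases has a part loose inside. Working from the left case to the right one, lift each well clear of the bench and rock it to feel for the rattle, left end steeply down (about 30 degrees) and then right end steeply down, and lay it flat again about where it stood before taking the next. Finish by holding the one that rattles level and still in front of the inspection camera's lens, at lens height and about 15 cm away, without letting go; the other two lie back on the bench, and the clamp blocks stay where they are.

Things in the scene. Friction and masses are not known exactly. Their poses are not given: they have to be found in the camera images.
- left_case_mid (a point): Centre (19 mm above the underside) of the left-hand case of the row (largest y). Sealed aluminium case, 120 mm long (its y axis), 54 mm wide (its x, the grip width), 38 mm high, flat-sided, about 0.44 kg. It starts flat on the bench, long axis within 12 degrees of world y, its +y end being the left end. Tipped, it turns about its x axis.
- middle_case_mid (a point): Same point of the middle case of the row; all three look and weigh the same and have the same axes. Each holds a 0.22 kg steel part: bedded fast in two of them, loose in one, which differs from run to run. Nothing outside shows it.
- right_case_mid (a point): Same point of the right-hand case (smallest y). The loose part slides to the lower end with a knock when its case is tipped by more than about 12 degrees. If moved gently it stays there when the case is level again, 35 mm from the middle: left end against right end, the moment at the wrist about the case's x axis then differs by some 0.15 N m from that of the bedded cases.
- lens (a point): Front of the lens of the small grey inspection camera on a post, fixed to the bench behind the row of cases; 155 mm above the bench. The camera looks along this frame's -x, level, roughly towards the robot; y is sideways, z up. The camera's head is 46 mm wide, reaches from 23 mm below to 23 mm above the lens centre and lies wholly behind this point (+x).
- block_a: Loose dark clamp block with a steel jaw, 60 mm long, about 25 mm wide and 30 mm high, lying between the row of cases and the camera; a bystander. Origin at the middle of its underside.
- block_b: Loose dark clamp block with a steel jaw, 63 mm long, about 25 mm wide and 30 mm high, lying between the row of cases and the camera; a bystander. Origin at the middle of its underside.
- block_c: Loose dark clamp block with a steel jaw, 52 mm long, about 25 mm wide and 30 mm high, lying between the row of cases and the camera; a bystander. Origin at the middle of its underside.
- block_d: Loose dark clamp block with a steel jaw, 55 mm long, about 25 mm wide and 30 mm high, lying between the row of cases and the camera; a bystander. Origin at the middle of its underside.

How it is judged (in metres and radians):
On the way, in this order (a step that is already met when the one before it is completed fails the run):
1. the left case is clear of the bench (its middle over 70 mm up) in the gripper, tipped left end down by more than 20 degrees (height (world z) of left_case_mid above 0.07 m and angle between left_case_mid's own y axis and vertical above 1.92 rad and contact force between left_case and the fingers above 1 N), for 0.1 s.
2. the left case is clear of the bench (its middle over 70 mm up) in the gripper, tipped right end down by more than 20 degrees (height (world z) of left_case_mid above 0.07 m and angle between left_case_mid's own y axis and vertical below 1.22 rad and contact force between left_case and the fingers above 1 N), for 0.1 s.
3. the middle case is clear of the bench (its middle over 70 mm up) in the gripper, tipped left end down by more than 20 degrees (height (world z) of middle_case_mid above 0.07 m and angle between middle_case_mid's own y axis and vertical above 1.92 rad and contact force between middle_case and the fingers above 1 N), for 0.1 s.
4. the middle case is clear of the bench (its middle over 70 mm up) in the gripper, tipped right end down by more than 20 degrees (height (world z) of middle_case_mid above 0.07 m and angle between middle_case_mid's own y axis and vertical below 1.22 rad and contact force between middle_case and the fingers above 1 N), for 0.1 s.
5. the right case is clear of the bench (its middle over 70 mm up) in the gripper, tipped left end down by more than 20 degrees (height (world z) of right_case_mid above 0.07 m and angle between right_case_mid's own y axis and vertical above 1.92 rad and contact force between right_case and the fingers above 1 N), for 0.1 s.
6. the right case is clear of the bench (its middle over 70 mm up) in the gripper, tipped right end down by more than 20 degrees (height (world z) of right_case_mid above 0.07 m and angle between right_case_mid's own y axis and vertical below 1.22 rad and contact force between right_case and the fingers above 1 N), for 0.1 s.
At the end, for the whole second after the job is handed in: The case with the loose part is held in the fingers, level within 11 degrees and still, its centre 80 to 240 mm before the lens, within 50 mm sideways and 45 mm in height; the other two lie flat on the bench, let go, within 100 mm of where they stood (((distance between loose_part and left_case_mid below 0.06 m and x of left_case_mid in the frame of lens between -0.24 and -0.08 m and y of left_case_mid in the frame of lens between -0.05 and 0.05 m and z of left_case_mid in the frame of lens between -0.045 and 0.045 m and angle between left_case_mid's own z axis and vertical below 0.2 rad and linear speed of left_case below 0.03 m/s and contact force between left_case and the fingers above 1 N and contact force between left_case and inspection_camera below 0.1 N and (height (world z) of middle_case_mid between 0.012 and 0.027 m and angle between middle_case_mid's own z axis and vertical below 0.1 rad and distance of middle_case_mid from where it was at the start of the episode below 0.1 m and contact force between middle_case and the fingers below 0.1 N) and (height (world z) of right_case_mid between 0.012 and 0.027 m and angle between right_case_mid's own z axis and vertical below 0.1 rad and distance of right_case_mid from where it was at the start of the episode below 0.1 m and contact force between right_case and the fingers below 0.1 N)) or (distance between loose_part and middle_case_mid below 0.06 m and x of middle_case_mid in the frame of lens between -0.24 and -0.08 m and y of middle_case_mid in the frame of lens between -0.05 and 0.05 m and z of middle_case_mid in the frame of lens between -0.045 and 0.045 m and angle between middle_case_mid's own z axis and vertical below 0.2 rad and linear speed of middle_case below 0.03 m/s and contact force between middle_case and the fingers above 1 N and contact force between middle_case and inspection_camera below 0.1 N and (height (world z) of left_case_mid between 0.012 and 0.027 m and angle between left_case_mid's own z axis and vertical below 0.1 rad and distance of left_case_mid from where it was at the start of the episode below 0.1 m and contact force between left_case and the fingers below 0.1 N) and (height (world z) of right_case_mid between 0.012 and 0.027 m and angle between right_case_mid's own z axis and vertical below 0.1 rad and distance of right_case_mid from where it was at the start of the episode below 0.1 m and contact force between right_case and the fingers below 0.1 N)) or (distance between loose_part and right_case_mid below 0.06 m and x of right_case_mid in the frame of lens between -0.24 and -0.08 m and y of right_case_mid in the frame of lens between -0.05 and 0.05 m and z of right_case_mid in the frame of lens between -0.045 and 0.045 m and angle between right_case_mid's own z axis and vertical below 0.2 rad and linear speed of right_case below 0.03 m/s and contact force between right_case and the fingers above 1 N and contact force between right_case and inspection_camera below 0.1 N and (height (world z) of left_case_mid between 0.012 and 0.027 m and angle between left_case_mid's own z axis and vertical below 0.1 rad and distance of left_case_mid from where it was at the start of the episode below 0.1 m and contact force between left_case and the fingers below 0.1 N) and (height (world z) of middle_case_mid between 0.012 and 0.027 m and angle between middle_case_mid's own z axis and vertical below 0.1 rad and distance of middle_case_mid from where it was at the start of the episode below 0.1 m and contact force between middle_case and the fingers below 0.1 N)))); the arm keeps its last pose, push and grip.
It fails at once if the clamp blocks are pushed aside (more than 30 mm) (distance of any of block_a, block_b, block_c, block_d from where it was at the start of the episode above 0.03 m).
It also fails if it takes over 72 s, if anything falls off the work surface, if the arm or the gripper's body presses on something with over 40 N, if the wrist force passes 120 N, or if a joint passes its speed limit or range.

## Working session

There is one attempt and no reset: what is moved stays moved. The work goes in short steps, Python scripts to look and compute and a tool call to move; the robot and the scene stay as the last step left them, time stands still between calls to the robot, and variables do not carry over. Pictures are saved under pics/ and viewed, and the job is handed in when it is done.

Besides the shell and the picture viewer there is one more tool, called after "Request:" by a JSON object that holds its "method" and its "body", one argument or row to a line. play_rows: Moves the arm, as the interface text tells. Its arguments: {"type":"object","properties":{"increments":{"type":"array","items":{"type":"object","properties":{"rx":{"type":"number"},"ry":{"type":"number"},"rz":{"type":"number"},"dx":{"type":"number"},"dy":{"type":"number"},"dz":{"type":"number"},"fingers":{"type":"number"}}}}},"required":["increments"]}

```bash
mkdir -p pics; ls; python3 - <<'E'
from station import r
import cv2
o=r.observe(); print(o)
for n in ("scene","side","wrist"):
    im=r.read_camera(n); cv2.imwrite(f"pics/{n}0.png",im[...,::-1])
    c=r.calibration(n); print(n,c)
    for t in ("left_case_mid","lens","block_a"):
        print(t,[(round(d['conf'],2),[round(x) for x in d['extent']]) for d in r.search_frame(n,t)])
print(r.observe()['clock'])
E
```

```text
pics
{'clock': 0.0, 'q': array([-1.46050219,  0.42671711,  0.07386587,  1.60655322, -0.03408228,
        1.11080319, -0.06708303]), 'qvel': array([ 1.40817593e-03, -7.39127591e-04,  2.53453197e-04,  2.55027184e-04,
        1.05402601e-03,  1.40424147e-03,  4.73458335e-05]), 'joint_efforts': array([-1.84390656e-04, -9.35797906e+01,  3.66614342e+00, -4.54195762e+01,
       -4.89292201e-02,  2.01666757e-02,  1.08376003e-04]), 'position': array([173.33377205, 651.95219047, 212.80973479]), 'eef_rot': array([ 0.09116812,  0.70116546, -0.09203107,  0.70113169]), 'force': array([0.03448354, 0.4952335 , 0.10316212]), 'ft_torque': array([ 0.01769753,  0.07287846, -0.01441923]), 'finger_gap': 0.9998650350755747}
scene {'camera_matrix': array([[413.84503906,   0.        , 317.53998554],
       [  0.        , 413.84503906, 196.73145474],
       [  0.        ,   0.        ,   1.        ]]), 'R': array([[-0.87945068, -0.47557069,  0.0199756 ],
       [-0.21165717,  0.35312924, -0.91131827],
       [ 0.42634229, -0.80568745, -0.41121769]]), 't': array([608.79981873, 185.17091927, 775.73778238])}
lef
[... 517 characters left out ...]
835949,  209.20133768,  788.66221267])}
left_case_mid [(0.63, [266, 250, 27, 42])]
lens [(0.93, [390, 190, 38, 74])]
block_a [(0.77, [354, 263, 16, 22]), (0.73, [371, 287, 21, 26]), (0.66, [333, 224, 22, 11])]
wrist {'camera_matrix': array([[309.70691629,   0.        , 319.78517215],
       [  0.        , 309.70691629, 193.06111248],
       [  0.        ,   0.        ,   1.        ]]), 'R': array([[ 2.57433697e-01,  9.66295884e-01, -3.95894054e-04],
       [ 9.27296218e-01, -2.46928420e-01,  2.81332685e-01],
       [ 2.71752858e-01, -7.27916242e-02, -9.59610214e-01]]), 't': array([-674.52994335,  -28.31673577,  393.7573582 ])}
left_case_mid [(0.66, [216, 362, 36, 25])]
lens []
block_a []
0.6
```

View pics/scene0.png

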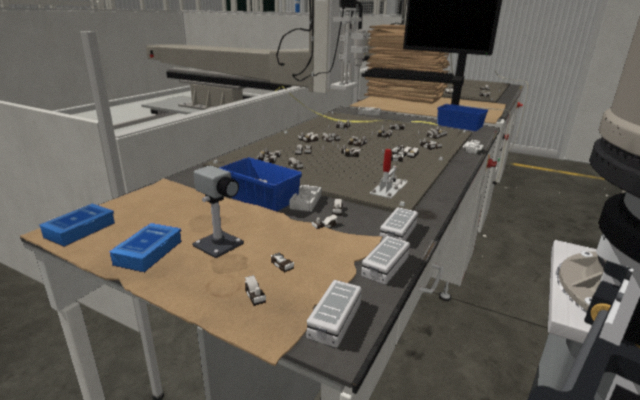

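View pics/side0.png

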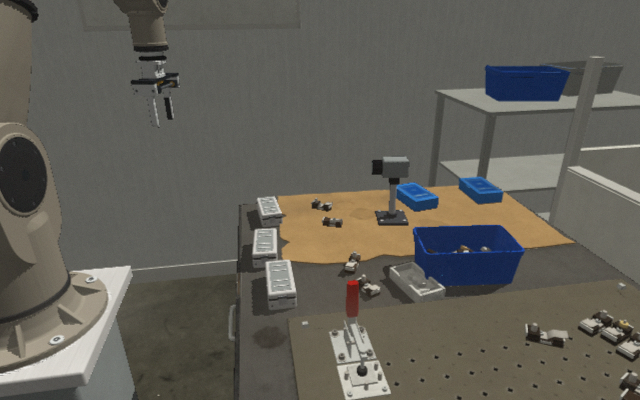

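View pics/wrist0.png

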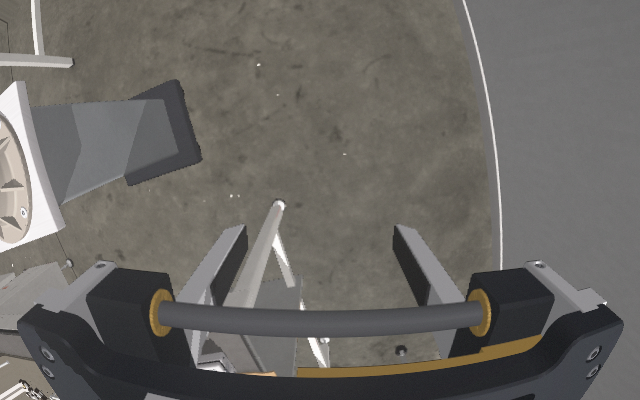

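```bash
python3 - <<'E'
import cv2,numpy as np
a=cv2.imread("pics/scene0.png"); b=cv2.imread("pics/side0.png")
A=cv2.resize(a[200:350,290:430],None,fx=5,fy=4*1.25,interpolation=cv2.INTER_CUBIC)[:, :]
cv2.imwrite("pics/zs.png",cv2.resize(a[200:350,290:430],None,fx=4,fy=4,interpolation=cv2.INTER_CUBIC))
cv2.imwrite("pics/zd.png",cv2.resize(b[190:315,230:390],None,fx=4.5,fy=4.5,interpolation=cv2.INTER_CUBIC))
E
```

```text
(no output)
```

View pics/zs.png

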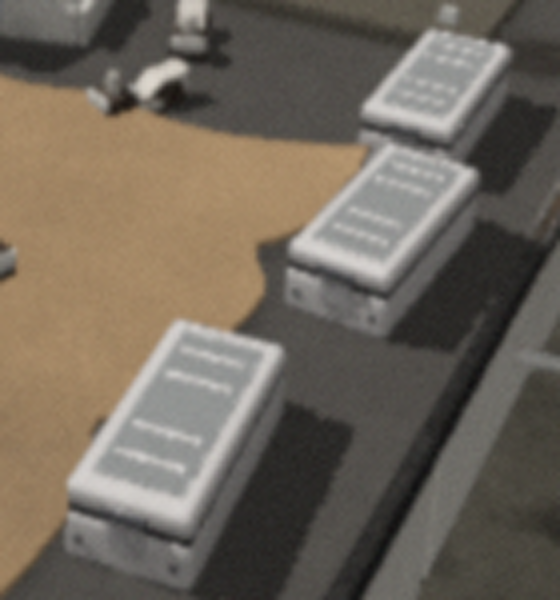

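View pics/zd.png

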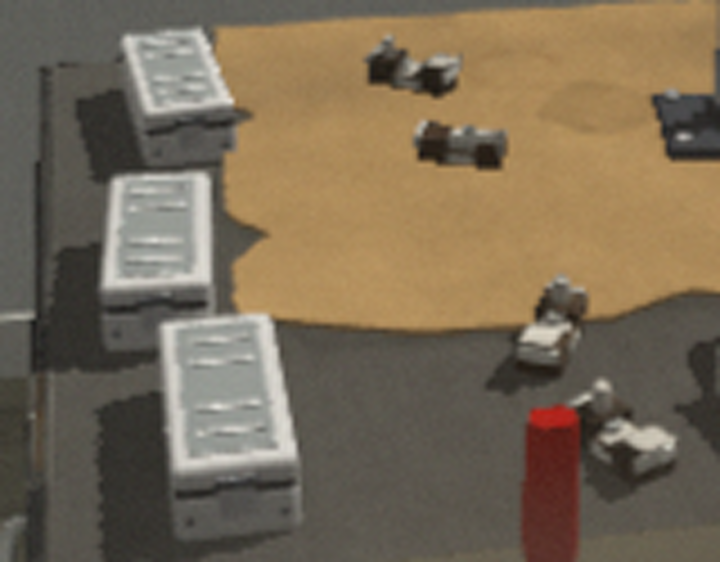

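```bash
cat > h.py <<'E'
from station import r
import numpy as np, cv2
from scipy.optimize import least_squares
from scipy.spatial.transform import Rotation as Ro
def proj(c,X):
    p=(np.asarray(X)@c['R'].T+c['t'])@c['camera_matrix'].T
    return p[:,:2]/p[:,2:]
def tri(cs,ps):
    Ps=[c['camera_matrix']@np.c_[c['R'],c['t']] for c in cs]
    X=cv2.triangulatePoints(Ps[0],Ps[1],np.array(ps[0],float),np.array(ps[1],float))[:,0]
    return X[:3]/X[3]
def box(x,y,th):
    # corner order: top (+y-x),(+y+x),(-y+x),(-y-x), then bottom
    L=np.array([[-27,60],[27,60],[27,-60],[-27,-60]])
    R=np.array([[np.cos(th),-np.sin(th)],[np.sin(th),np.cos(th)]])
    P=L@R.T+[x,y]
    return np.vstack([np.c_[P,np.full(4,38)],np.c_[P,np.zeros(4)]])
E
python3 - <<'E'
from h import *
cs=r.calibration('scene'); cd=r.calibration('side')
S=lambda l:np.array(l)/4+[290,200]-.4
D=lambda l:np.array(l)/4.5+[230,190]-.4
# scene image right = -x, near = +y
data={'left':([(0,(192,532)),(1,(68,490)),(2,(180,320)),(3,(285,345)),(4,(188,585)),(5,(66,548))],
  [(0,(122,35)),(1,(208,28)),(2,(235,108)),(3,(138,122)),(7,(148,163)),(6,(235,145))]),
'middle':([(0,(382,290)),(1,(290,250)),(2,(392,145)),(3,(480,168)),(4,(380,332)),(5,(288,303))],
  [(0,(110,176)),(1,(210,172)),(2,(212,288)),(3,(102,292)),(7,(104,348)),(6,(213,342))]),
'right':([(0,(455,138)),(1,(363,108)),(2,(432,30)),(3,(512,45))],
  [(0,(160,322)),(1,(272,315)),(2,(298,460)),(3,(173,474)),(7,(177,538)),(6,(300,524))])}
for k,(s,d) in data.items():
    def f(p):
        B=box(*p)
        return np.r_[(proj(cs,B[[i for i,_ in s]])-S([q for _,q in s])).ravel(),(proj(cd,B[[i for i,_ in d]])-D([q for _,q in d])).ravel()]
    o=least_squares(f,[600,0,0],loss='soft_l1'); print(k,o.x[:2].round(1),np.degrees(o.x[2]).round(1),np.abs(f(o.x)).max().round(1),np.abs(f(o.x)).mean().round(2))
a=cv2.imread("pics/scene0.png"); b=cv2.imread("pics/side0.png")
z1=cv2.resize(a[155:260,185:255],None,fx=5,fy=5,interpolation=cv2.INTER_CUBIC)
z2=cv2.resize(b[145:235,360:420],None,fx=5,fy=5,interpolation=cv2.INTER_CUBIC)
z=np.zeros((525,700,3),np.uint8);z[:z1.shape[0],:350]=z1;z[:z2.shape[0],350:650]=z2
cv2.imwrite("pics/zl.png",z)
E
```

```text
left [471.8 345.6] -4315.5 3.4 1.27
middle [453.3 150.4] 1795.9 3.4 1.1
right [4.756e+02 1.000e-01] -2519.8 2.2 0.81
```

View pics/zl.png

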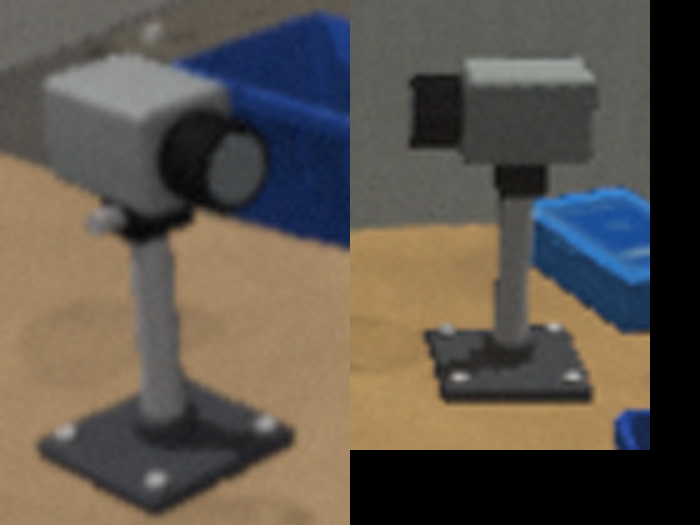

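```bash
python3 - <<'E'
from h import *
cs=r.calibration('scene'); cd=r.calibration('side')
print('lens',tri([cs,cd],[(232.4,188.4),(372.4,167)]))
a=cv2.imread("pics/scene0.png"); b=cv2.imread("pics/side0.png")
out=[]
for im,c,(y0,y1,x0,x1),f in((a,cs,(200,350,290,430),4),(b,cd,(185,315,240,310),4)):
    z=cv2.resize(im[y0:y1,x0:x1],None,fx=f,fy=f,interpolation=cv2.INTER_CUBIC)
    for p in((471.8,345.6,np.radians(4.5)),(453.3,150.4,np.radians(-4.1)),(475.6,0,0.003)):
        q=((proj(c,box(*p))-[x0,y0]+.5)*f).astype(int)
        for i in range(4):
            cv2.line(z,q[i],q[(i+1)%4],(0,0,255),1); cv2.line(z,q[4+i],q[4+(i+1)%4],(0,255,0),1)
    out.append(z)
Z=np.zeros((600,840,3),np.uint8)
for o,x in zip(out,(0,560)): Z[:o.shape[0],x:x+o.shape[1]]=o
cv2.imwrite("pics/ov.png",Z[:,:])
E
```

```text
lens [739.61672537 269.68334194 153.96198763]
```

View pics/ov.png

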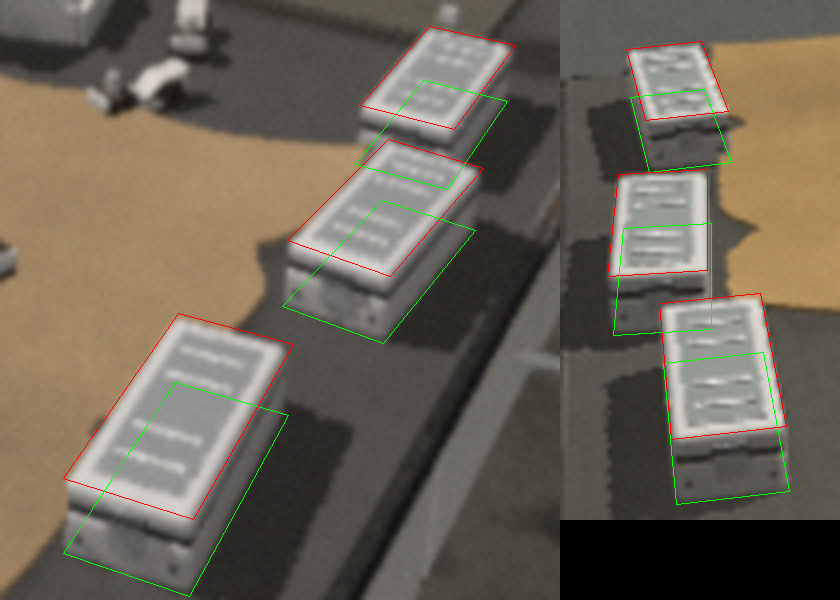

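```bash
cat >> h.py <<'E'
CASES={'left':(471.8,345.6,4.5),'middle':(453.3,150.4,-4.1),'right':(475.6,0.1,0.2)}
def Rt(yaw,flip,tilt=0):
    t=np.radians(yaw); y=np.array([np.cos(t),np.sin(t),0])*flip; x=np.array([0,0,-1.]);
    R=np.c_[x,y,np.cross(x,y)]
    return R@Ro.from_euler('y',tilt,degrees=True).as_matrix()
def go(pos,R,o=None):
    o=o or r.observe(); C=Ro.from_quat(o['eef_rot']).as_matrix()
    d=C.T@(np.array(pos)-o['position']); rv=Ro.from_matrix(C.T@R).as_rotvec()
    print('clk %.2f'%o['clock'],'pos',o['position'].round(1),'gap %.3f'%o['finger_gap'])
    print('tool shift mm',d.round(1),'turn',rv.round(3),'|%.1fdeg'%np.degrees(np.linalg.norm(rv)))
def tipdeg():
    C=Ro.from_quat(r.observe()['eef_rot']).as_matrix(); return C.round(3)
E
python3 - <<'E'
from h import *
print(tipdeg())
for f in(1,-1): go((471.8,345.6,150),Rt(4.5,f))
E
```

```text
[[-0.     0.257  0.966]
 [ 0.     0.966 -0.257]
 [-1.     0.    -0.   ]]
clk 0.60 pos [173.4 652.3 213.5] gap 0.998
tool shift mm [  63.5 -219.8  367.2] turn [ 1.232 -0.     0.   ] |70.6deg
clk 0.60 pos [173.4 652.3 213.5] gap 0.998
tool shift mm [  63.5 -219.8  367.2] turn [-1.909 -0.    -0.   ] |109.4deg
```

```bash
cat >> h.py <<'E'
def plan(pos,R,n):
    o=r.observe(); C=Ro.from_quat(o['eef_rot']).as_matrix(); p=o['position']
    rv=Ro.from_matrix(C.T@R).as_rotvec()/n; st=Ro.from_rotvec(rv).as_matrix()
    d=(np.array(pos)-p)/n
    print('clk %.2f'%o['clock'],'pos',p.round(1),'turn/row',rv.round(4))
    for i in range(n):
        print((C.T@d/1000).round(4).tolist()); C=C@st
E
python3 - <<'E'
from h import *
plan((471.8,345.6,140),Rt(4.5,1),12)
E
```

```text
clk 0.60 pos [173.4 652.3 213.5] turn/row [ 0.1027 -0.      0.    ]
[0.0061, -0.0183, 0.0306]
[0.0061, -0.0151, 0.0323]
[0.0061, -0.0117, 0.0337]
[0.0061, -0.0082, 0.0347]
[0.0061, -0.0046, 0.0354]
[0.0061, -0.0009, 0.0357]
[0.0061, 0.0027, 0.0356]
[0.0061, 0.0064, 0.0351]
[0.0061, 0.0099, 0.0343]
[0.0061, 0.0134, 0.0331]
[0.0061, 0.0167, 0.0315]
[0.0061, 0.0199, 0.0296]
```

Request:
{"method": "play_rows", "body": {
  "increments": [
    {"dx": 0.006,"dy": -0.0183,"dz": 0.0306,"rx": 0.103,"fingers": 0.094},
    {"dx": 0.006,"dy": -0.015,"dz": 0.0323,"rx": 0.103},
    {"dx": 0.006,"dy": -0.0117,"dz": 0.0337,"rx": 0.103},
    {"dx": 0.006,"dy": -0.008,"dz": 0.0347,"rx": 0.103},
    {"dx": 0.006,"dy": -0.0046,"dz": 0.0354,"rx": 0.103},
    {"dx": 0.006,"dy": -0.001,"dz": 0.0357,"rx": 0.103},
    {"dx": 0.006,"dy": 0.0027,"dz": 0.0356,"rx": 0.103},
    {"dx": 0.006,"dy": 0.0064,"dz": 0.035,"rx": 0.103},
    {"dx": 0.006,"dy": 0.01,"dz": 0.0343,"rx": 0.103},
    {"dx": 0.006,"dy": 0.0134,"dz": 0.033,"rx": 0.103},
    {"dx": 0.006,"dy": 0.0167,"dz": 0.0315,"rx": 0.103},
    {"dx": 0.006,"dy": 0.02,"dz": 0.03,"rx": 0.103}
  ]
}}

```text
invalid input
```

Request:
{"method": "play_rows", "body": {
  "increments": [
    {"dx": 0.006,"dy": -0.0183,"dz": 0.0306,"rx": 0.103,"ry": 0,"rz": 0,"fingers": 0.094},
    {"dx": 0.006,"dy": -0.015,"dz": 0.0323,"rx": 0.103,"ry": 0,"rz": 0,"fingers": 0.094},
    {"dx": 0.006,"dy": -0.0117,"dz": 0.0337,"rx": 0.103,"ry": 0,"rz": 0,"fingers": 0.094},
    {"dx": 0.006,"dy": -0.008,"dz": 0.0347,"rx": 0.103,"ry": 0,"rz": 0,"fingers": 0.094},
    {"dx": 0.006,"dy": -0.0046,"dz": 0.0354,"rx": 0.103,"ry": 0,"rz": 0,"fingers": 0.094},
    {"dx": 0.006,"dy": -0.001,"dz": 0.0357,"rx": 0.103,"ry": 0,"rz": 0,"fingers": 0.094},
    {"dx": 0.006,"dy": 0.0027,"dz": 0.0356,"rx": 0.103,"ry": 0,"rz": 0,"fingers": 0.094},
    {"dx": 0.006,"dy": 0.0064,"dz": 0.035,"rx": 0.103,"ry": 0,"rz": 0,"fingers": 0.094},
    {"dx": 0.006,"dy": 0.01,"dz": 0.0343,"rx": 0.103,"ry": 0,"rz": 0,"fingers": 0.094},
    {"dx": 0.006,"dy": 0.0134,"dz": 0.033,"rx": 0.103,"ry": 0,"rz": 0,"fingers": 0.094},
    {"dx": 0.006,"dy": 0.0167,"dz": 0.0315,"rx": 0.103,"ry": 0,"rz": 0,"fingers": 0.094},
    {"dx": 0.006,"dy": 0.02,"dz": 0.03,"rx": 0.103,"ry": 0,"rz": 0,"fingers": 0.094}
  ]
}}

```text
clock: 1.6
position: [472.6, 343.7, 141.5]
eef_rot: [0.482, 0.517, -0.482, 0.517]
force: [0.8, 1.0, -0.3]
finger_gap: 1.001
```

```bash
cat >> h.py <<'E'
def wproj(c,X):
    P=np.asarray(X)@c['R'].T+c['t']; rr=np.hypot(P[:,0],P[:,1]); th=np.arctan2(rr,P[:,2])
    K=c['camera_matrix']; return np.c_[K[0,2]+K[0,0]*th*P[:,0]/rr,K[1,2]+K[1,1]*th*P[:,1]/rr]
def wrist(name,boxes):
    c=r.calibration('wrist'); im=r.read_camera('wrist')[...,::-1].copy()
    z=cv2.resize(im,(800,500),interpolation=cv2.INTER_CUBIC)
    for p in boxes:
        B=box(p[0],p[1],np.radians(p[2])); q=(wproj(c,B)*1.25).astype(int)
        for i in range(4):
            cv2.line(z,q[i],q[(i+1)%4],(0,0,255),1); cv2.line(z,q[4+i],q[4+(i+1)%4],(0,255,0),1)
    cv2.imwrite(f'pics/{name}.png',z)
E
python3 - <<'E'
from h import *
wrist('w1',[CASES['left']]); go((471.8,345.6,12),Rt(4.5,1))
E
```

```text
clk 1.65 pos [477.3 337.2 140.8] gap 1.000
tool shift mm [128.8  -5.2  -9. ] turn [-0.024  0.002 -0.002] |1.4deg
```

View pics/w1.png

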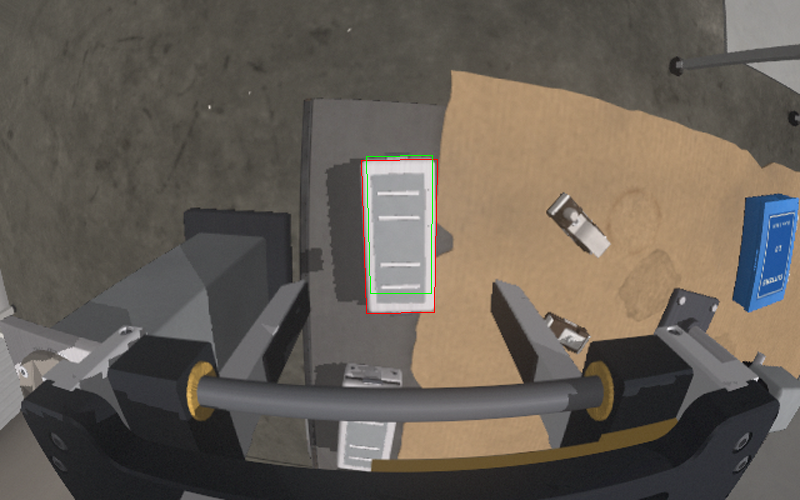

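Request:
{"method": "play_rows", "body": {
  "increments": [
    {"dx": 0.01,"dy": 0,"dz": 0,"rx": 0,"ry": 0,"rz": 0,"fingers": 0.094},
    {"dx": 0.02,"dy": 0,"dz": 0,"rx": 0,"ry": 0,"rz": 0,"fingers": 0.094},
    {"dx": 0.02,"dy": 0,"dz": 0,"rx": 0,"ry": 0,"rz": 0,"fingers": 0.094},
    {"dx": 0.01,"dy": 0,"dz": 0,"rx": 0,"ry": 0,"rz": 0,"fingers": 0.094},
    {"dx": 0,"dy": 0,"dz": 0,"rx": 0,"ry": 0,"rz": 0,"fingers": 0.094}
  ]
}}

```text
clock: 2.07
position: [470.1, 344.7, 79.3]
eef_rot: [0.479, 0.519, -0.482, 0.519]
force: [-0.5, -0.4, -0.1]
finger_gap: 1.0
```

```bash
python3 - <<'E'
from h import *
go((471.8,345.6,12),Rt(4.5,1)); print(r.observe()['ft_torque'])
E
```

```text
clk 2.07 pos [470.1 344.7  79.3] gap 1.000
tool shift mm [67.3  1.9 -0.9] turn [-0.002  0.002  0.003] |0.2deg
[-0.1023047   0.06838085  0.05459457]
```

Request:
{"method": "play_rows", "body": {
  "increments": [
    {"dx": 0.015,"dy": 0.001,"dz": 0,"rx": 0,"ry": 0,"rz": 0,"fingers": 0.094},
    {"dx": 0.02,"dy": 0.001,"dz": 0,"rx": 0,"ry": 0,"rz": 0,"fingers": 0.094},
    {"dx": 0.015,"dy": 0,"dz": 0,"rx": 0,"ry": 0,"rz": 0,"fingers": 0.094},
    {"dx": 0.01,"dy": 0,"dz": 0,"rx": 0,"ry": 0,"rz": 0,"fingers": 0.094},
    {"dx": 0.007,"dy": 0,"dz": 0,"rx": 0,"ry": 0,"rz": 0,"fingers": 0.094},
    {"dx": 0,"dy": 0,"dz": 0,"rx": 0,"ry": 0,"rz": 0,"fingers": 0.094},
    {"dx": 0,"dy": 0,"dz": 0,"rx": 0,"ry": 0,"rz": 0,"fingers": 0.04},
    {"dx": 0,"dy": 0,"dz": 0,"rx": 0,"ry": 0,"rz": 0,"fingers": 0.04},
    {"dx": 0,"dy": 0,"dz": 0,"rx": 0,"ry": 0,"rz": 0,"fingers": 0.04},
    {"dx": 0,"dy": 0,"dz": 0,"rx": 0,"ry": 0,"rz": 0,"fingers": 0.04},
    {"dx": 0,"dy": 0,"dz": 0,"rx": 0,"ry": 0,"rz": 0,"fingers": 0.04},
    {"dx": 0,"dy": 0,"dz": 0,"rx": 0,"ry": 0,"rz": 0,"fingers": 0.04}
  ]
}}

```text
clock: 3.07
position: [473.7, 345.2, 14.8]
eef_rot: [0.481, 0.518, -0.481, 0.518]
force: [-1.6, -0.3, 0.5]
finger_gap: 0.612
```

```bash
python3 - <<'E'
from h import *
go((471.8,345.6,12),Rt(4.5,1)); o=r.observe();print(o['ft_torque'],o['force'],o['finger_gap']*94)
E
```

```text
clk 3.07 pos [473.7 345.2  14.8] gap 0.612
tool shift mm [ 2.8 -1.9 -0.6] turn [-0.004 -0.    -0.   ] |0.2deg
[-0.09575315  0.96799548  0.01818429] [-1.59962637 -0.30000294  0.50606785] 57.50754177509255
```

Request:
{"method": "play_rows", "body": {
  "increments": [
    {"dx": 0,"dy": 0,"dz": 0,"rx": 0,"ry": 0,"rz": 0,"fingers": 0.02},
    {"dx": 0,"dy": 0,"dz": 0,"rx": 0,"ry": 0,"rz": 0,"fingers": 0.02},
    {"dx": 0,"dy": 0,"dz": 0,"rx": 0,"ry": 0,"rz": 0,"fingers": 0.02},
    {"dx": -0.005,"dy": 0,"dz": 0,"rx": 0,"ry": 0,"rz": 0,"fingers": 0.02},
    {"dx": -0.01,"dy": 0,"dz": 0,"rx": 0,"ry": 0,"rz": 0,"fingers": 0.02},
    {"dx": -0.015,"dy": 0,"dz": 0,"rx": 0,"ry": 0,"rz": 0,"fingers": 0.02}
  ]
}}

```text
clock: 3.57
position: [473.1, 344.3, 44.3]
eef_rot: [0.48, 0.518, -0.482, 0.518]
force: [-0.0, -0.5, -4.4]
finger_gap: 0.578
```

```bash
python3 - <<'E'
from h import *
go((471.8,345.6,160),Rt(4.5,1)); o=r.observe();print(o['ft_torque'],o['force'],o['finger_gap']*94)
E
```

```text
clk 3.57 pos [473.1 344.3  44.3] gap 0.578
tool shift mm [-115.7   -1.3   -1.2] turn [-0.004  0.002  0.001] |0.2deg
[-0.10561675  0.05404495 -0.00857076] [-1.13592051e-03 -5.43103967e-01 -4.40868663e+00] 54.35024125850795
```

Request:
{"method": "play_rows", "body": {
  "increments": [
    {"dx": -0.015,"dy": 0,"dz": 0,"rx": 0,"ry": 0,"rz": 0,"fingers": 0.02},
    {"dx": -0.02,"dy": 0,"dz": 0,"rx": 0,"ry": 0,"rz": 0,"fingers": 0.02},
    {"dx": -0.02,"dy": 0,"dz": 0,"rx": 0,"ry": 0,"rz": 0,"fingers": 0.02},
    {"dx": -0.02,"dy": 0,"dz": 0,"rx": 0,"ry": 0,"rz": 0,"fingers": 0.02},
    {"dx": -0.02,"dy": 0,"dz": 0,"rx": 0,"ry": 0,"rz": 0,"fingers": 0.02},
    {"dx": -0.015,"dy": 0,"dz": 0,"rx": 0,"ry": 0,"rz": 0,"fingers": 0.02},
    {"dx": -0.005,"dy": 0,"dz": 0,"rx": 0,"ry": 0,"rz": 0,"fingers": 0.02},
    {"dx": 0,"dy": 0,"dz": 0,"rx": 0,"ry": 0,"rz": 0,"fingers": 0.02},
    {"dx": 0,"dy": 0,"dz": 0,"rx": 0,"ry": 0,"rz": 0,"fingers": 0.02},
    {"dx": 0,"dy": 0,"dz": 0,"rx": 0,"ry": 0,"rz": 0,"fingers": 0.02}
  ]
}}

```text
clock: 4.4
position: [473.1, 344.7, 158.5]
eef_rot: [0.48, 0.518, -0.481, 0.518]
force: [0.1, -0.0, -4.4]
finger_gap: 0.572
```

```bash
cat >> h.py <<'E'
def st(yaw=0):
    o=r.observe(); C=Ro.from_quat(o['eef_rot']).as_matrix()
    print('clk %.2f'%o['clock'],'pos',o['position'].round(1),'tilt(left down +) %.1f'%np.degrees(np.arcsin(-C[1,0]*np.sign(C[0,1])*-1)),'toolx',C[:,0].round(3),'F',o['force'].round(2),'T',o['ft_torque'].round(3),'gap %.1f'%(o['finger_gap']*94),'q',o['q'].round(2))
E
python3 - <<'E'
from h import *
st()
E
```

```text
clk 4.40 pos [473.1 344.7 158.5] tilt(left down +) -0.1 toolx [-0.001 -0.001 -1.   ] F [ 0.08 -0.03 -4.39] T [-0.083  0.046  0.037] gap 53.8 q [-1.1   0.36  0.45  1.89 -0.19  0.94 -0.49]
```

Request:
{"method": "play_rows", "body": {
  "increments": [
    {"dx": 0,"dy": 0,"dz": 0,"rx": 0,"ry": -0.05,"rz": 0,"fingers": 0.02},
    {"dx": 0,"dy": 0,"dz": 0,"rx": 0,"ry": -0.08,"rz": 0,"fingers": 0.02},
    {"dx": 0,"dy": 0,"dz": 0,"rx": 0,"ry": -0.09,"rz": 0,"fingers": 0.02},
    {"dx": 0,"dy": 0,"dz": 0,"rx": 0,"ry": -0.09,"rz": 0,"fingers": 0.02},
    {"dx": 0,"dy": 0,"dz": 0,"rx": 0,"ry": -0.09,"rz": 0,"fingers": 0.02},
    {"dx": 0,"dy": 0,"dz": 0,"rx": 0,"ry": -0.08,"rz": 0,"fingers": 0.02},
    {"dx": 0,"dy": 0,"dz": 0,"rx": 0,"ry": -0.05,"rz": 0,"fingers": 0.02},
    {"dx": 0,"dy": 0,"dz": 0,"rx": 0,"ry": 0,"rz": 0,"fingers": 0.02},
    {"dx": 0,"dy": 0,"dz": 0,"rx": 0,"ry": 0,"rz": 0,"fingers": 0.02},
    {"dx": 0,"dy": 0,"dz": 0,"rx": 0,"ry": 0,"rz": 0,"fingers": 0.02}
  ]
}}

```text
clock: 5.23
position: [473.9, 344.2, 159.2]
eef_rot: [0.339, 0.365, -0.59, 0.635]
force: [-0.2, -0.6, -3.2]
finger_gap: 0.568
```

```bash
python3 - <<'E'
from h import *
st(); wrist('w2',[])
E
```

```text
clk 5.23 pos [473.9 344.2 159.2] tilt(left down +) -30.2 toolx [ 0.037 -0.503 -0.863] F [-0.24 -0.64 -3.22] T [0.797 0.12  0.036] gap 53.4 q [-1.31  0.61  0.53  1.66  0.09  1.3  -0.77]
```

View pics/w2.png

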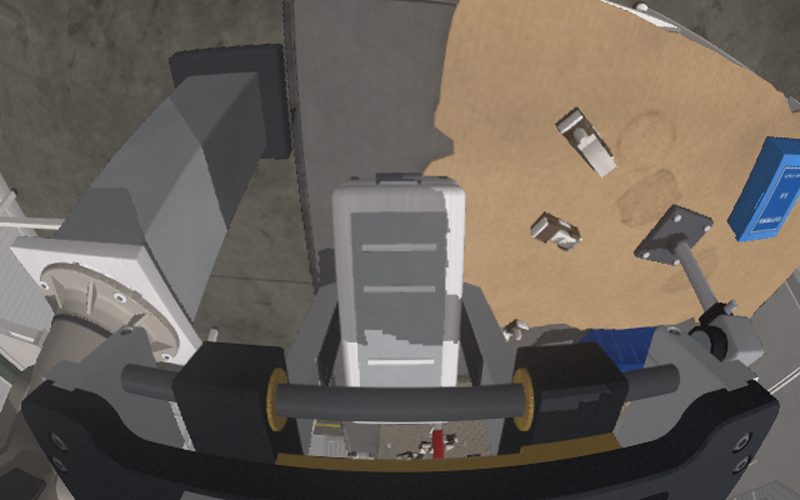

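Request:
{"method": "play_rows", "body": {
  "increments": [
    {"dx": 0,"dy": 0,"dz": 0,"rx": 0,"ry": 0.05,"rz": 0,"fingers": 0.02},
    {"dx": 0,"dy": 0,"dz": 0,"rx": 0,"ry": 0.08,"rz": 0,"fingers": 0.02},
    {"dx": 0,"dy": 0,"dz": 0,"rx": 0,"ry": 0.09,"rz": 0,"fingers": 0.02},
    {"dx": 0,"dy": 0,"dz": 0,"rx": 0,"ry": 0.09,"rz": 0,"fingers": 0.02},
    {"dx": 0,"dy": 0,"dz": 0,"rx": 0,"ry": 0.09,"rz": 0,"fingers": 0.02},
    {"dx": 0,"dy": 0,"dz": 0,"rx": 0,"ry": 0.08,"rz": 0,"fingers": 0.02},
    {"dx": 0,"dy": 0,"dz": 0,"rx": 0,"ry": 0.05,"rz": 0,"fingers": 0.02},
    {"dx": 0,"dy": 0,"dz": 0,"rx": 0,"ry": 0,"rz": 0,"fingers": 0.02},
    {"dx": 0,"dy": 0,"dz": 0,"rx": 0,"ry": 0,"rz": 0,"fingers": 0.02},
    {"dx": 0,"dy": 0,"dz": 0,"rx": 0,"ry": 0,"rz": 0,"fingers": 0.02},
    {"dx": 0,"dy": 0,"dz": 0,"rx": 0,"ry": 0,"rz": 0,"fingers": 0.02}
  ]
}}

```text
clock: 6.2
position: [473.3, 345.8, 159.3]
eef_rot: [0.48, 0.518, -0.481, 0.519]
force: [-1.2, -0.3, -5.2]
finger_gap: 0.571
```

```bash
python3 - <<'E'
from h import *
st()
E
```

```text
clk 6.20 pos [473.3 345.8 159.3] tilt(left down +) -0.1 toolx [-0.    -0.001 -1.   ] F [-1.23 -0.32 -5.2 ] T [-0.118  0.081  0.022] gap 53.7 q [-1.09  0.36  0.44  1.88 -0.19  0.94 -0.49]
```

Request:
{"method": "play_rows", "body": {
  "increments": [
    {"dx": 0,"dy": 0,"dz": 0,"rx": 0,"ry": 0.05,"rz": 0,"fingers": 0.02},
    {"dx": 0,"dy": 0,"dz": 0,"rx": 0,"ry": 0.08,"rz": 0,"fingers": 0.02},
    {"dx": 0,"dy": 0,"dz": 0,"rx": 0,"ry": 0.09,"rz": 0,"fingers": 0.02},
    {"dx": 0,"dy": 0,"dz": 0,"rx": 0,"ry": 0.09,"rz": 0,"fingers": 0.02},
    {"dx": 0,"dy": 0,"dz": 0,"rx": 0,"ry": 0.09,"rz": 0,"fingers": 0.02},
    {"dx": 0,"dy": 0,"dz": 0,"rx": 0,"ry": 0.08,"rz": 0,"fingers": 0.02},
    {"dx": 0,"dy": 0,"dz": 0,"rx": 0,"ry": 0.05,"rz": 0,"fingers": 0.02},
    {"dx": 0,"dy": 0,"dz": 0,"rx": 0,"ry": 0,"rz": 0,"fingers": 0.02},
    {"dx": 0,"dy": 0,"dz": 0,"rx": 0,"ry": 0,"rz": 0,"fingers": 0.02},
    {"dx": 0,"dy": 0,"dz": 0,"rx": 0,"ry": 0,"rz": 0,"fingers": 0.02}
  ]
}}

```text
clock: 7.03
position: [473.4, 346.0, 159.4]
eef_rot: [0.589, 0.636, -0.339, 0.365]
force: [0.8, 0.2, -3.9]
finger_gap: 0.571
```

```bash
python3 - <<'E'
from h import *
st()
E
```

```text
clk 7.03 pos [473.4 346.  159.4] tilt(left down +) 30.2 toolx [-0.039  0.502 -0.864] F [ 0.81  0.15 -3.9 ] T [-1.    -0.008 -0.052] gap 53.7 q [-0.65  0.3   0.24  2.07 -0.85  0.78  0.27]
```

Request:
{"method": "play_rows", "body": {
  "increments": [
    {"dx": 0,"dy": 0,"dz": 0,"rx": 0,"ry": -0.05,"rz": 0,"fingers": 0.02},
    {"dx": 0,"dy": 0,"dz": 0,"rx": 0,"ry": -0.08,"rz": 0,"fingers": 0.02},
    {"dx": 0,"dy": 0,"dz": 0,"rx": 0,"ry": -0.09,"rz": 0,"fingers": 0.02},
    {"dx": 0,"dy": 0,"dz": 0,"rx": 0,"ry": -0.09,"rz": 0,"fingers": 0.02},
    {"dx": 0,"dy": 0,"dz": 0,"rx": 0,"ry": -0.09,"rz": 0,"fingers": 0.02},
    {"dx": 0,"dy": 0,"dz": 0,"rx": 0,"ry": -0.08,"rz": 0,"fingers": 0.02},
    {"dx": 0,"dy": 0,"dz": 0,"rx": 0,"ry": -0.05,"rz": 0,"fingers": 0.02},
    {"dx": 0,"dy": 0,"dz": 0,"rx": 0,"ry": 0,"rz": 0,"fingers": 0.02},
    {"dx": 0,"dy": 0,"dz": 0,"rx": 0,"ry": 0,"rz": 0,"fingers": 0.02},
    {"dx": 0,"dy": 0,"dz": 0,"rx": 0,"ry": 0,"rz": 0,"fingers": 0.02},
    {"dx": 0,"dy": 0,"dz": 0,"rx": 0,"ry": 0,"rz": 0,"fingers": 0.02}
  ]
}}

```text
clock: 7.95
position: [473.9, 344.3, 159.6]
eef_rot: [0.482, 0.518, -0.481, 0.518]
force: [-0.4, -0.4, -4.3]
finger_gap: 0.574
```

```bash
python3 - <<'E'
from h import *
st(); r.read_camera('side');st();r.read_camera('side');st()
go((471.8,345.6,15),Rt(4.5,1))
E
```

```text
clk 7.95 pos [473.9 344.3 159.6] tilt(left down +) 0.1 toolx [ 0.     0.001 -1.   ] F [-0.43 -0.42 -4.33] T [-0.058  0.056  0.07 ] gap 53.9 q [-1.08  0.36  0.42  1.88 -0.18  0.94 -0.5 ]
clk 8.00 pos [474.  344.1 159.7] tilt(left down +) 0.1 toolx [ 0.     0.001 -1.   ] F [ 1.    0.01 -4.56] T [-0.057  0.056  0.003] gap 54.0 q [-1.08  0.36  0.42  1.88 -0.18  0.94 -0.5 ]
clk 8.05 pos [474.  344.2 159.7] tilt(left down +) 0.0 toolx [ 0.     0.001 -1.   ] F [-1.1  -0.37 -4.05] T [ 0.033  0.029 -0.074] gap 53.8 q [-1.08  0.36  0.42  1.88 -0.18  0.94 -0.5 ]
clk 8.05 pos [474.  344.2 159.7] gap 0.572
tool shift mm [144.7  -2.1  -1.5] turn [-0.005 -0.001 -0.   ] |0.3deg
```

```bash
cat >> h.py <<'E'
def samp(n):
    L=[]
    for i in range(n):
        r.read_camera('side'); o=r.observe(); L.append(np.r_[o['ft_torque'],o['force']])
    L=np.array(L); print('T,F mean',L.mean(0).round(3),'se',(L.std(0)/np.sqrt(n)).round(3),'Tx',L[:,0].round(3))
E
python3 - <<'E'
from h import *
samp(9); st()
E
```

```text
T,F mean [-0.022  0.048 -0.015 -0.101  0.063 -4.48 ] se [0.008 0.01  0.008 0.081 0.194 0.097] Tx [-0.015 -0.015  0.014 -0.023 -0.067  0.002 -0.009 -0.044 -0.041]
clk 8.50 pos [473.6 345.  159.5] tilt(left down +) -0.0 toolx [-0. -0. -1.] F [-0.59  0.11 -4.96] T [-0.041  0.026 -0.001] gap 54.0 q [-1.08  0.36  0.42  1.88 -0.18  0.94 -0.5 ]
```

Request:
{"method": "play_rows", "body": {
  "increments": [
    {"dx": 0,"dy": 0,"dz": 0,"rx": 0,"ry": -0.06,"rz": 0,"fingers": 0.02},
    {"dx": 0,"dy": 0,"dz": 0,"rx": 0,"ry": -0.09,"rz": 0,"fingers": 0.02},
    {"dx": 0,"dy": 0,"dz": 0,"rx": 0,"ry": -0.09,"rz": 0,"fingers": 0.02},
    {"dx": 0,"dy": 0,"dz": 0,"rx": 0,"ry": -0.09,"rz": 0,"fingers": 0.02},
    {"dx": 0,"dy": 0,"dz": 0,"rx": 0,"ry": -0.07,"rz": 0,"fingers": 0.02},
    {"dx": 0,"dy": 0,"dz": 0,"rx": 0,"ry": 0,"rz": 0,"fingers": 0.02},
    {"dx": 0,"dy": 0,"dz": 0,"rx": 0,"ry": 0,"rz": 0,"fingers": 0.02},
    {"dx": 0,"dy": 0,"dz": 0,"rx": 0,"ry": 0.07,"rz": 0,"fingers": 0.02},
    {"dx": 0,"dy": 0,"dz": 0,"rx": 0,"ry": 0.09,"rz": 0,"fingers": 0.02},
    {"dx": 0,"dy": 0,"dz": 0,"rx": 0,"ry": 0.09,"rz": 0,"fingers": 0.02},
    {"dx": 0,"dy": 0,"dz": 0,"rx": 0,"ry": 0.09,"rz": 0,"fingers": 0.02},
    {"dx": 0,"dy": 0,"dz": 0,"rx": 0,"ry": 0.06,"rz": 0,"fingers": 0.02}
  ]
}}

```text
clock: 9.5
position: [475.1, 342.7, 161.1]
eef_rot: [0.485, 0.519, -0.479, 0.516]
force: [1.0, -0.1, -5.0]
finger_gap: 0.577
```

```bash
python3 - <<'E'
from h import *
samp(13); st(); go((471.8,345.6,15),Rt(4.5,1))
E
```

```text
T,F mean [-0.155  0.051  0.011 -0.062 -0.355 -4.181] se [0.031 0.012 0.007 0.146 0.345 0.116] Tx [-0.529 -0.221 -0.097 -0.085 -0.133 -0.088 -0.154 -0.115 -0.126 -0.134
 -0.083 -0.116 -0.136]
clk 10.15 pos [473.5 345.4 159.2] tilt(left down +) -0.0 toolx [-0.    -0.001 -1.   ] F [ 0.28 -0.01 -3.76] T [-0.136  0.073  0.007] gap 53.7 q [-1.07  0.36  0.42  1.88 -0.18  0.94 -0.5 ]
clk 10.15 pos [473.5 345.4 159.2] gap 0.571
tool shift mm [144.2  -1.6  -0.4] turn [-0.003  0.001  0.   ] |0.2deg
```

Request:
{"method": "play_rows", "body": {
  "increments": [
    {"dx": 0.014,"dy": -0.001,"dz": 0,"rx": 0,"ry": 0,"rz": 0,"fingers": 0.02},
    {"dx": 0.02,"dy": 0,"dz": 0,"rx": 0,"ry": 0,"rz": 0,"fingers": 0.02},
    {"dx": 0.022,"dy": 0,"dz": 0,"rx": 0,"ry": 0,"rz": 0,"fingers": 0.02},
    {"dx": 0.022,"dy": 0,"dz": 0,"rx": 0,"ry": 0,"rz": 0,"fingers": 0.02},
    {"dx": 0.022,"dy": 0,"dz": 0,"rx": 0,"ry": 0,"rz": 0,"fingers": 0.02},
    {"dx": 0.018,"dy": 0,"dz": 0,"rx": 0,"ry": 0,"rz": 0,"fingers": 0.02},
    {"dx": 0.012,"dy": 0,"dz": 0,"rx": 0,"ry": 0,"rz": 0,"fingers": 0.02},
    {"dx": 0.007,"dy": 0,"dz": 0,"rx": 0,"ry": 0,"rz": 0,"fingers": 0.02},
    {"dx": 0.004,"dy": 0,"dz": 0,"rx": 0,"ry": 0,"rz": 0,"fingers": 0.02},
    {"dx": 0.002,"dy": 0,"dz": 0,"rx": 0,"ry": 0,"rz": 0,"fingers": 0.02},
    {"dx": 0,"dy": 0,"dz": 0,"rx": 0,"ry": 0,"rz": 0,"fingers": 0.02}
  ]
}}

```text
clock: 11.07
position: [472.9, 345.2, 16.8]
eef_rot: [0.481, 0.518, -0.481, 0.518]
force: [0.7, -0.0, -4.2]
finger_gap: 0.573
```

```bash
python3 - <<'E'
from h import *
st()
E
```

```text
clk 11.07 pos [472.9 345.2  16.8] tilt(left down +) 0.0 toolx [ 0.  0. -1.] F [ 0.68 -0.04 -4.25] T [-0.173  0.052 -0.   ] gap 53.9 q [-1.    0.55  0.34  1.97 -0.28  0.66 -0.41]
```

Request:
{"method": "play_rows", "body": {
  "increments": [
    {"dx": 0.0012,"dy": 0,"dz": 0,"rx": 0,"ry": 0,"rz": 0,"fingers": 0.02},
    {"dx": 0.0012,"dy": 0,"dz": 0,"rx": 0,"ry": 0,"rz": 0,"fingers": 0.02},
    {"dx": 0,"dy": 0,"dz": 0,"rx": 0,"ry": 0,"rz": 0,"fingers": 0.02},
    {"dx": 0,"dy": 0,"dz": 0,"rx": 0,"ry": 0,"rz": 0,"fingers": 0.094},
    {"dx": 0,"dy": 0,"dz": 0,"rx": 0,"ry": 0,"rz": 0,"fingers": 0.094},
    {"dx": 0,"dy": 0,"dz": 0,"rx": 0,"ry": 0,"rz": 0,"fingers": 0.094},
    {"dx": 0,"dy": 0,"dz": 0,"rx": 0,"ry": 0,"rz": 0,"fingers": 0.094},
    {"dx": -0.01,"dy": 0,"dz": 0,"rx": 0,"ry": 0,"rz": 0,"fingers": 0.094},
    {"dx": -0.02,"dy": 0,"dz": 0,"rx": 0,"ry": 0,"rz": 0,"fingers": 0.094},
    {"dx": -0.03,"dy": 0,"dz": 0,"rx": 0,"ry": 0,"rz": 0,"fingers": 0.094},
    {"dx": -0.03,"dy": 0,"dz": 0,"rx": 0,"ry": 0,"rz": 0,"fingers": 0.094},
    {"dx": -0.03,"dy": 0,"dz": 0,"rx": 0,"ry": 0,"rz": 0,"fingers": 0.094}
  ]
}}

```text
clock: 12.07
position: [472.5, 344.6, 136.0]
eef_rot: [0.481, 0.518, -0.481, 0.518]
force: [-0.4, 0.9, 0.6]
finger_gap: 1.002
```

```bash
python3 - <<'E'
from h import *
st(); plan((453.3,150.4,110),Rt(-4.1,1),7)
E
```

```text
clk 12.07 pos [472.5 344.6 136. ] tilt(left down +) -0.0 toolx [-0. -0. -1.] F [-0.36  0.94  0.63] T [-0.073  0.026  0.021] gap 94.2 q [-1.07  0.38  0.41  1.9  -0.19  0.89 -0.49]
clk 12.07 pos [472.5 344.6 136. ] turn/row [0.0209 0.     0.    ]
[0.0037, -0.0048, 0.0275]
[0.0037, -0.0042, 0.0276]
[0.0037, -0.0037, 0.0276]
[0.0037, -0.0031, 0.0277]
[0.0037, -0.0025, 0.0278]
[0.0037, -0.0019, 0.0278]
[0.0037, -0.0013, 0.0278]
```

Request:
{"method": "play_rows", "body": {
  "increments": [
    {"dx": 0.002,"dy": -0.003,"dz": 0.016,"rx": 0.015,"ry": 0,"rz": 0,"fingers": 0.094},
    {"dx": 0.004,"dy": -0.004,"dz": 0.028,"rx": 0.021,"ry": 0,"rz": 0,"fingers": 0.094},
    {"dx": 0.005,"dy": -0.004,"dz": 0.033,"rx": 0.025,"ry": 0,"rz": 0,"fingers": 0.094},
    {"dx": 0.005,"dy": -0.003,"dz": 0.033,"rx": 0.025,"ry": 0,"rz": 0,"fingers": 0.094},
    {"dx": 0.004,"dy": -0.003,"dz": 0.033,"rx": 0.025,"ry": 0,"rz": 0,"fingers": 0.094},
    {"dx": 0.003,"dy": -0.002,"dz": 0.028,"rx": 0.02,"ry": 0,"rz": 0,"fingers": 0.094},
    {"dx": 0.002,"dy": -0.002,"dz": 0.016,"rx": 0.015,"ry": 0,"rz": 0,"fingers": 0.094},
    {"dx": 0.001,"dy": 0,"dz": 0.006,"rx": 0,"ry": 0,"rz": 0,"fingers": 0.094},
    {"dx": 0,"dy": 0,"dz": 0,"rx": 0,"ry": 0,"rz": 0,"fingers": 0.094},
    {"dx": 0,"dy": 0,"dz": 0,"rx": 0,"ry": 0,"rz": 0,"fingers": 0.094}
  ]
}}

```text
clock: 12.9
position: [454.0, 152.9, 108.5]
eef_rot: [0.517, 0.482, -0.517, 0.482]
force: [-0.1, 0.2, -0.2]
finger_gap: 1.001
```

```bash
python3 - <<'E'
from h import *
wrist('w3',[CASES['middle']]); st(); go((453.3,150.4,13),Rt(-4.1,1))
E
```

```text
clk 12.95 pos [454.  153.2 108.4] tilt(left down +) 0.0 toolx [ 0.001  0.001 -1.   ] F [0.47 0.12 1.05] T [-0.097  0.041 -0.006] gap 94.2 q [-0.89  0.26  0.5   2.16 -0.18  0.76 -0.34]
clk 12.95 pos [454.  153.2 108.4] gap 1.002
tool shift mm [95.4 -0.5  2.9] turn [ 0.002 -0.001 -0.   ] |0.1deg
```

View pics/w3.png

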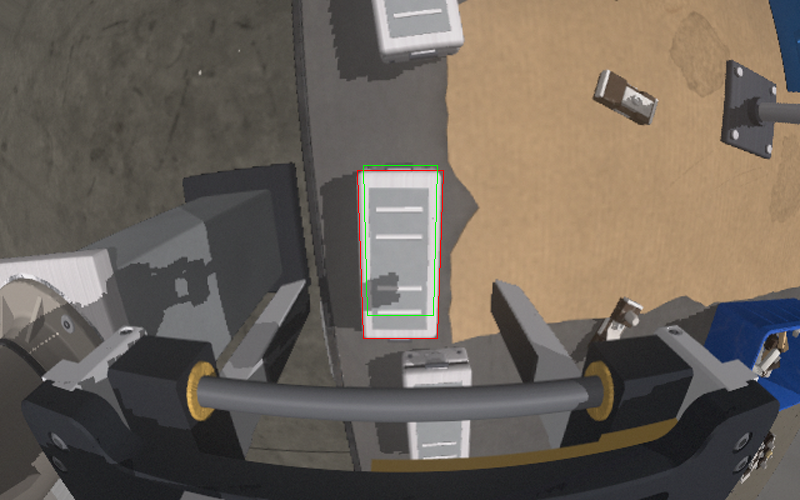

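Request:
{"method": "play_rows", "body": {
  "increments": [
    {"dx": 0.012,"dy": 0,"dz": 0.003,"rx": 0,"ry": 0,"rz": 0,"fingers": 0.094},
    {"dx": 0.022,"dy": 0,"dz": 0,"rx": 0,"ry": 0,"rz": 0,"fingers": 0.094},
    {"dx": 0.025,"dy": 0,"dz": 0,"rx": 0,"ry": 0,"rz": 0,"fingers": 0.094},
    {"dx": 0.02,"dy": 0,"dz": 0,"rx": 0,"ry": 0,"rz": 0,"fingers": 0.094},
    {"dx": 0.01,"dy": 0,"dz": 0,"rx": 0,"ry": 0,"rz": 0,"fingers": 0.094},
    {"dx": 0.005,"dy": 0,"dz": 0,"rx": 0,"ry": 0,"rz": 0,"fingers": 0.094},
    {"dx": 0,"dy": 0,"dz": 0,"rx": 0,"ry": 0,"rz": 0,"fingers": 0.07},
    {"dx": 0,"dy": 0,"dz": 0,"rx": 0,"ry": 0,"rz": 0,"fingers": 0.02},
    {"dx": 0,"dy": 0,"dz": 0,"rx": 0,"ry": 0,"rz": 0,"fingers": 0.02},
    {"dx": 0,"dy": 0,"dz": 0,"rx": 0,"ry": 0,"rz": 0,"fingers": 0.02},
    {"dx": 0,"dy": 0,"dz": 0,"rx": 0,"ry": 0,"rz": 0,"fingers": 0.02},
    {"dx": 0,"dy": 0,"dz": 0,"rx": 0,"ry": 0,"rz": 0,"fingers": 0.02}
  ]
}}

```text
clock: 13.95
position: [453.6, 149.0, 14.6]
eef_rot: [0.518, 0.482, -0.517, 0.482]
force: [-0.5, 0.1, 0.2]
finger_gap: 0.611
```

```bash
python3 - <<'E'
from h import *
st()
E
```

```text
clk 13.95 pos [453.6 149.   14.6] tilt(left down +) 0.0 toolx [ 0.001  0.001 -1.   ] F [-0.54  0.14  0.22] T [-0.094  0.062 -0.007] gap 57.5 q [-0.79  0.43  0.41  2.21 -0.33  0.55 -0.21]
```

Request:
{"method": "play_rows", "body": {
  "increments": [
    {"dx": 0,"dy": 0,"dz": 0,"rx": 0,"ry": 0,"rz": 0,"fingers": 0.02},
    {"dx": 0,"dy": 0,"dz": 0,"rx": 0,"ry": 0,"rz": 0,"fingers": 0.02},
    {"dx": 0,"dy": 0,"dz": 0,"rx": 0,"ry": 0,"rz": 0,"fingers": 0.02},
    {"dx": -0.005,"dy": 0,"dz": 0,"rx": 0,"ry": 0,"rz": 0,"fingers": 0.02},
    {"dx": -0.015,"dy": 0,"dz": 0,"rx": 0,"ry": 0,"rz": 0,"fingers": 0.02},
    {"dx": -0.024,"dy": 0,"dz": 0,"rx": 0,"ry": 0,"rz": 0,"fingers": 0.02},
    {"dx": -0.024,"dy": 0,"dz": 0,"rx": 0,"ry": 0,"rz": 0,"fingers": 0.02},
    {"dx": -0.024,"dy": 0,"dz": 0,"rx": 0,"ry": 0,"rz": 0,"fingers": 0.02},
    {"dx": -0.024,"dy": 0,"dz": 0,"rx": 0,"ry": 0,"rz": 0,"fingers": 0.02},
    {"dx": -0.02,"dy": 0,"dz": 0,"rx": 0,"ry": 0,"rz": 0,"fingers": 0.02},
    {"dx": -0.01,"dy": 0,"dz": 0,"rx": 0,"ry": 0,"rz": 0,"fingers": 0.02},
    {"dx": 0,"dy": 0,"dz": 0,"rx": 0,"ry": 0,"rz": 0,"fingers": 0.02}
  ]
}}

```text
clock: 14.95
position: [454.1, 149.2, 161.8]
eef_rot: [0.518, 0.482, -0.516, 0.482]
force: [0.6, -0.0, -3.9]
finger_gap: 0.572
```

Request:
{"method": "play_rows", "body": {
  "increments": [
    {"dx": 0,"dy": 0,"dz": 0,"rx": 0,"ry": -0.05,"rz": 0,"fingers": 0.02},
    {"dx": 0,"dy": 0,"dz": 0,"rx": 0,"ry": -0.08,"rz": 0,"fingers": 0.02},
    {"dx": 0,"dy": 0,"dz": 0,"rx": 0,"ry": -0.09,"rz": 0,"fingers": 0.02},
    {"dx": 0,"dy": 0,"dz": 0,"rx": 0,"ry": -0.09,"rz": 0,"fingers": 0.02},
    {"dx": 0,"dy": 0,"dz": 0,"rx": 0,"ry": -0.09,"rz": 0,"fingers": 0.02},
    {"dx": 0,"dy": 0,"dz": 0,"rx": 0,"ry": -0.08,"rz": 0,"fingers": 0.02},
    {"dx": 0,"dy": 0,"dz": 0,"rx": 0,"ry": -0.05,"rz": 0,"fingers": 0.02},
    {"dx": 0,"dy": 0,"dz": 0,"rx": 0,"ry": 0,"rz": 0,"fingers": 0.02},
    {"dx": 0,"dy": 0,"dz": 0,"rx": 0,"ry": 0,"rz": 0,"fingers": 0.02},
    {"dx": 0,"dy": 0,"dz": 0,"rx": 0,"ry": 0,"rz": 0,"fingers": 0.02}
  ]
}}

```text
clock: 15.78
position: [453.1, 147.9, 159.6]
eef_rot: [-0.364, -0.339, 0.635, -0.591]
force: [-0.5, -0.2, -4.5]
finger_gap: 0.572
```

```bash
python3 - <<'E'
from h import *
st()
E
```

```text
clk 15.78 pos [453.1 147.9 159.6] tilt(left down +) -30.2 toolx [-0.037 -0.503 -0.863] F [-0.51 -0.24 -4.53] T [ 0.922 -0.016  0.04 ] gap 53.7 q [-1.17  0.42  0.56  1.96  0.2   1.17 -0.79]
```

Request:
{"method": "play_rows", "body": {
  "increments": [
    {"dx": 0,"dy": 0,"dz": 0,"rx": 0,"ry": 0.05,"rz": 0,"fingers": 0.02},
    {"dx": 0,"dy": 0,"dz": 0,"rx": 0,"ry": 0.08,"rz": 0,"fingers": 0.02},
    {"dx": 0,"dy": 0,"dz": 0,"rx": 0,"ry": 0.09,"rz": 0,"fingers": 0.02},
    {"dx": 0,"dy": 0,"dz": 0,"rx": 0,"ry": 0.09,"rz": 0,"fingers": 0.02},
    {"dx": 0,"dy": 0,"dz": 0,"rx": 0,"ry": 0.09,"rz": 0,"fingers": 0.02},
    {"dx": 0,"dy": 0,"dz": 0,"rx": 0,"ry": 0.08,"rz": 0,"fingers": 0.02},
    {"dx": 0,"dy": 0,"dz": 0,"rx": 0,"ry": 0.05,"rz": 0,"fingers": 0.02},
    {"dx": 0,"dy": 0,"dz": 0,"rx": 0,"ry": 0,"rz": 0,"fingers": 0.02},
    {"dx": 0,"dy": 0,"dz": 0,"rx": 0,"ry": 0,"rz": 0,"fingers": 0.02},
    {"dx": 0,"dy": 0,"dz": 0,"rx": 0,"ry": 0,"rz": 0,"fingers": 0.02}
  ]
}}

```text
clock: 16.62
position: [453.4, 148.6, 160.2]
eef_rot: [-0.517, -0.482, 0.518, -0.482]
force: [0.4, 0.4, -3.6]
finger_gap: 0.571
```

```bash
python3 - <<'E'
from h import *
samp(9);st()
E
```

```text
T,F mean [-7.900e-02  7.000e-02  1.000e-03 -8.400e-02  1.800e-02 -4.426e+00] se [0.011 0.008 0.007 0.152 0.163 0.141] Tx [-0.079 -0.115 -0.025 -0.039 -0.096 -0.127 -0.068 -0.094 -0.064]
clk 17.07 pos [453.3 148.9 160. ] tilt(left down +) -0.0 toolx [-0. -0. -1.] F [ 0.86  0.1  -3.4 ] T [-0.064  0.067  0.004] gap 53.3 q [-0.92  0.17  0.53  2.12 -0.11  0.88 -0.4 ]
```

Request:
{"method": "play_rows", "body": {
  "increments": [
    {"dx": 0,"dy": 0,"dz": 0,"rx": 0,"ry": 0.05,"rz": 0,"fingers": 0.02},
    {"dx": 0,"dy": 0,"dz": 0,"rx": 0,"ry": 0.08,"rz": 0,"fingers": 0.02},
    {"dx": 0,"dy": 0,"dz": 0,"rx": 0,"ry": 0.09,"rz": 0,"fingers": 0.02},
    {"dx": 0,"dy": 0,"dz": 0,"rx": 0,"ry": 0.09,"rz": 0,"fingers": 0.02},
    {"dx": 0,"dy": 0,"dz": 0,"rx": 0,"ry": 0.09,"rz": 0,"fingers": 0.02},
    {"dx": 0,"dy": 0,"dz": 0,"rx": 0,"ry": 0.08,"rz": 0,"fingers": 0.02},
    {"dx": 0,"dy": 0,"dz": 0,"rx": 0,"ry": 0.05,"rz": 0,"fingers": 0.02},
    {"dx": 0,"dy": 0,"dz": 0,"rx": 0,"ry": 0,"rz": 0,"fingers": 0.02},
    {"dx": 0,"dy": 0,"dz": 0,"rx": 0,"ry": 0,"rz": 0,"fingers": 0.02},
    {"dx": 0,"dy": 0,"dz": 0,"rx": 0,"ry": 0,"rz": 0,"fingers": 0.02}
  ]
}}

```text
clock: 17.9
position: [453.5, 148.9, 160.1]
eef_rot: [0.634, 0.591, -0.364, 0.34]
force: [-0.2, 1.1, -4.4]
finger_gap: 0.571
```

```bash
python3 - <<'E'
from h import *
st()
E
```

```text
clk 17.90 pos [453.5 148.9 160.1] tilt(left down +) 30.2 toolx [ 0.035  0.502 -0.864] F [-0.15  1.13 -4.42] T [-1.022  0.106 -0.033] gap 53.6 q [-0.52  0.19  0.5   2.23 -0.85  0.88  0.5 ]
```

Request:
{"method": "play_rows", "body": {
  "increments": [
    {"dx": 0,"dy": 0,"dz": 0,"rx": 0,"ry": -0.05,"rz": 0,"fingers": 0.02},
    {"dx": 0,"dy": 0,"dz": 0,"rx": 0,"ry": -0.08,"rz": 0,"fingers": 0.02},
    {"dx": 0,"dy": 0,"dz": 0,"rx": 0,"ry": -0.09,"rz": 0,"fingers": 0.02},
    {"dx": 0,"dy": 0,"dz": 0,"rx": 0,"ry": -0.09,"rz": 0,"fingers": 0.02},
    {"dx": 0,"dy": 0,"dz": 0,"rx": 0,"ry": -0.09,"rz": 0,"fingers": 0.02},
    {"dx": 0,"dy": 0,"dz": 0,"rx": 0,"ry": -0.08,"rz": 0,"fingers": 0.02},
    {"dx": 0,"dy": 0,"dz": 0,"rx": 0,"ry": -0.05,"rz": 0,"fingers": 0.02},
    {"dx": 0,"dy": 0,"dz": 0,"rx": 0,"ry": 0,"rz": 0,"fingers": 0.02},
    {"dx": 0,"dy": 0,"dz": 0,"rx": 0,"ry": 0,"rz": 0,"fingers": 0.02},
    {"dx": 0,"dy": 0,"dz": 0,"rx": 0,"ry": 0,"rz": 0,"fingers": 0.02}
  ]
}}

```text
clock: 18.73
position: [453.3, 149.0, 160.2]
eef_rot: [0.518, 0.482, -0.517, 0.482]
force: [-0.3, -0.8, -3.3]
finger_gap: 0.574
```

```bash
python3 - <<'E'
from h import *
samp(9);st();go((453.5,150,14.6),Rt(-4.1,1))
E
```

```text
T,F mean [-0.072  0.076  0.007  0.073  0.189 -4.46 ] se [0.008 0.009 0.006 0.127 0.175 0.155] Tx [-0.065 -0.075 -0.08  -0.087 -0.124 -0.058 -0.03  -0.079 -0.053]
clk 19.18 pos [453.5 148.4 160.1] tilt(left down +) 0.0 toolx [ 0.  0. -1.] F [-0.07 -0.77 -5.26] T [-0.053  0.095  0.005] gap 53.8 q [-0.92  0.17  0.53  2.12 -0.11  0.88 -0.4 ]
clk 19.18 pos [453.5 148.4 160.1] gap 0.572
tool shift mm [ 1.455e+02 -1.000e-01 -1.600e+00] turn [-0. -0. -0.] |0.0deg
```

Request:
{"method": "play_rows", "body": {
  "increments": [
    {"dx": 0.014,"dy": 0,"dz": -0.001,"rx": 0,"ry": 0,"rz": 0,"fingers": 0.02},
    {"dx": 0.022,"dy": 0,"dz": 0,"rx": 0,"ry": 0,"rz": 0,"fingers": 0.02},
    {"dx": 0.025,"dy": 0,"dz": 0,"rx": 0,"ry": 0,"rz": 0,"fingers": 0.02},
    {"dx": 0.025,"dy": 0,"dz": 0,"rx": 0,"ry": 0,"rz": 0,"fingers": 0.02},
    {"dx": 0.023,"dy": 0,"dz": 0,"rx": 0,"ry": 0,"rz": 0,"fingers": 0.02},
    {"dx": 0.016,"dy": 0,"dz": 0,"rx": 0,"ry": 0,"rz": 0,"fingers": 0.02},
    {"dx": 0.01,"dy": 0,"dz": 0,"rx": 0,"ry": 0,"rz": 0,"fingers": 0.02},
    {"dx": 0.005,"dy": 0,"dz": 0,"rx": 0,"ry": 0,"rz": 0,"fingers": 0.02},
    {"dx": 0.003,"dy": 0,"dz": 0,"rx": 0,"ry": 0,"rz": 0,"fingers": 0.02},
    {"dx": 0.001,"dy": 0,"dz": 0,"rx": 0,"ry": 0,"rz": 0,"fingers": 0.02},
    {"dx": 0.001,"dy": 0,"dz": 0,"rx": 0,"ry": 0,"rz": 0,"fingers": 0.02},
    {"dx": 0,"dy": 0,"dz": 0,"rx": 0,"ry": 0,"rz": 0,"fingers": 0.02}
  ]
}}

```text
clock: 20.18
position: [453.9, 150.0, 15.7]
eef_rot: [0.518, 0.482, -0.517, 0.482]
force: [0.5, 0.0, -4.8]
finger_gap: 0.573
```

Request:
{"method": "play_rows", "body": {
  "increments": [
    {"dx": 0,"dy": 0,"dz": 0,"rx": 0,"ry": 0,"rz": 0,"fingers": 0.094},
    {"dx": 0,"dy": 0,"dz": 0,"rx": 0,"ry": 0,"rz": 0,"fingers": 0.094},
    {"dx": 0,"dy": 0,"dz": 0,"rx": 0,"ry": 0,"rz": 0,"fingers": 0.094},
    {"dx": 0,"dy": 0,"dz": 0,"rx": 0,"ry": 0,"rz": 0,"fingers": 0.094},
    {"dx": -0.01,"dy": 0,"dz": 0,"rx": 0,"ry": 0,"rz": 0,"fingers": 0.094},
    {"dx": -0.02,"dy": 0,"dz": 0,"rx": 0,"ry": 0,"rz": 0,"fingers": 0.094},
    {"dx": -0.03,"dy": 0,"dz": 0,"rx": 0,"ry": 0,"rz": 0,"fingers": 0.094},
    {"dx": -0.03,"dy": 0,"dz": 0,"rx": 0,"ry": 0,"rz": 0,"fingers": 0.094},
    {"dx": -0.015,"dy": 0,"dz": 0,"rx": 0,"ry": 0,"rz": 0,"fingers": 0.094}
  ]
}}

```text
clock: 20.93
position: [454.4, 149.6, 123.5]
eef_rot: [0.519, 0.481, -0.517, 0.482]
force: [1.9, 0.1, 0.3]
finger_gap: 0.999
```

```bash
python3 - <<'E'
from h import *
st(); plan((475.6,0.1,100),Rt(0.2,1),7)
E
```

```text
clk 20.93 pos [454.4 149.6 123.5] tilt(left down +) 0.1 toolx [ 0.002  0.001 -1.   ] F [1.88 0.09 0.32] T [-0.006  0.05  -0.025] gap 93.9 q [-0.91  0.24  0.53  2.15 -0.17  0.79 -0.35]
clk 20.93 pos [454.4 149.6 123.5] turn/row [-0.0108 -0.0002 -0.0003]
[0.0033, 0.0045, 0.0211]
[0.0033, 0.0043, 0.0211]
[0.0033, 0.0041, 0.0212]
[0.0033, 0.0039, 0.0212]
[0.0034, 0.0036, 0.0213]
[0.0034, 0.0034, 0.0213]
[0.0034, 0.0032, 0.0213]
```

Request:
{"method": "play_rows", "body": {
  "increments": [
    {"dx": 0.002,"dy": 0.003,"dz": 0.012,"rx": -0.008,"ry": 0,"rz": 0,"fingers": 0.094},
    {"dx": 0.003,"dy": 0.005,"dz": 0.025,"rx": -0.012,"ry": 0,"rz": 0,"fingers": 0.094},
    {"dx": 0.004,"dy": 0.006,"dz": 0.03,"rx": -0.015,"ry": 0,"rz": 0,"fingers": 0.094},
    {"dx": 0.005,"dy": 0.005,"dz": 0.03,"rx": -0.015,"ry": 0,"rz": 0,"fingers": 0.094},
    {"dx": 0.004,"dy": 0.004,"dz": 0.027,"rx": -0.013,"ry": 0,"rz": 0,"fingers": 0.094},
    {"dx": 0.003,"dy": 0.003,"dz": 0.017,"rx": -0.009,"ry": 0,"rz": 0,"fingers": 0.094},
    {"dx": 0.002,"dy": 0.001,"dz": 0.007,"rx": -0.004,"ry": 0,"rz": 0,"fingers": 0.094},
    {"dx": 0,"dy": 0,"dz": 0,"rx": 0,"ry": 0,"rz": 0,"fingers": 0.094},
    {"dx": 0,"dy": 0,"dz": 0,"rx": 0,"ry": 0,"rz": 0,"fingers": 0.094}
  ]
}}

```text
clock: 21.68
position: [474.6, 1.3, 97.4]
eef_rot: [0.499, 0.501, -0.499, 0.501]
force: [1.0, 1.1, -0.1]
finger_gap: 1.001
```

```bash
python3 - <<'E'
from h import *
wrist('w4',[CASES['right']]); st(); go((475.6,0.1,13),Rt(0.2,1))
E
```

```text
clk 21.73 pos [474.7   1.8  97.4] tilt(left down +) 0.0 toolx [-0.  0. -1.] F [ 0.19  0.15 -0.33] T [-0.062  0.08   0.025] gap 93.7 q [-0.61  0.28  0.55  2.18 -0.22  0.73  0.09]
clk 21.73 pos [474.7   1.8  97.4] gap 0.997
tool shift mm [84.4  0.9  1.7] turn [ 0.002 -0.     0.   ] |0.1deg
```

View pics/w4.png

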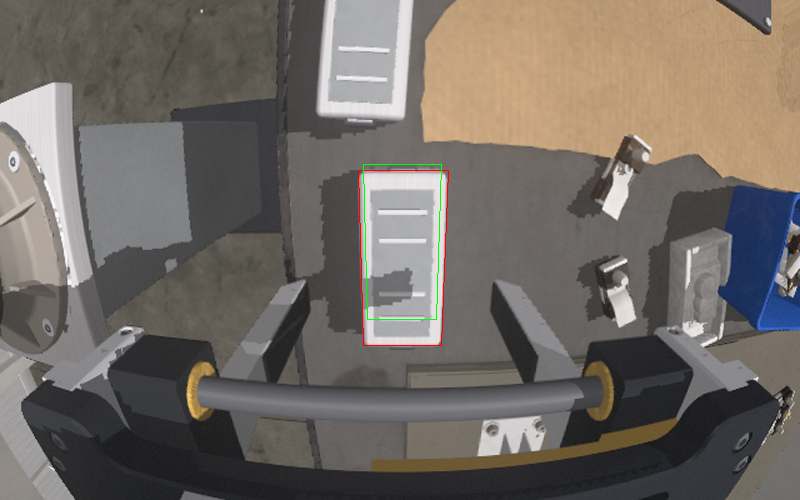

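Request:
{"method": "play_rows", "body": {
  "increments": [
    {"dx": 0.012,"dy": 0.001,"dz": 0.0015,"rx": 0,"ry": 0,"rz": 0,"fingers": 0.094},
    {"dx": 0.02,"dy": 0,"dz": 0,"rx": 0,"ry": 0,"rz": 0,"fingers": 0.094},
    {"dx": 0.022,"dy": 0,"dz": 0,"rx": 0,"ry": 0,"rz": 0,"fingers": 0.094},
    {"dx": 0.016,"dy": 0,"dz": 0,"rx": 0,"ry": 0,"rz": 0,"fingers": 0.094},
    {"dx": 0.009,"dy": 0,"dz": 0,"rx": 0,"ry": 0,"rz": 0,"fingers": 0.094},
    {"dx": 0.004,"dy": 0,"dz": 0,"rx": 0,"ry": 0,"rz": 0,"fingers": 0.094},
    {"dx": 0,"dy": 0,"dz": 0,"rx": 0,"ry": 0,"rz": 0,"fingers": 0.07},
    {"dx": 0,"dy": 0,"dz": 0,"rx": 0,"ry": 0,"rz": 0,"fingers": 0.02},
    {"dx": 0,"dy": 0,"dz": 0,"rx": 0,"ry": 0,"rz": 0,"fingers": 0.02},
    {"dx": 0,"dy": 0,"dz": 0,"rx": 0,"ry": 0,"rz": 0,"fingers": 0.02},
    {"dx": 0,"dy": 0,"dz": 0,"rx": 0,"ry": 0,"rz": 0,"fingers": 0.02},
    {"dx": 0,"dy": 0,"dz": 0,"rx": 0,"ry": 0,"rz": 0,"fingers": 0.02}
  ]
}}

```text
clock: 22.73
position: [475.9, -0.7, 14.5]
eef_rot: [0.499, 0.501, -0.499, 0.501]
force: [-0.0, 0.6, -0.7]
finger_gap: 0.608
```

Request:
{"method": "play_rows", "body": {
  "increments": [
    {"dx": 0,"dy": 0,"dz": 0,"rx": 0,"ry": 0,"rz": 0,"fingers": 0.02},
    {"dx": 0,"dy": 0,"dz": 0,"rx": 0,"ry": 0,"rz": 0,"fingers": 0.02},
    {"dx": 0,"dy": 0,"dz": 0,"rx": 0,"ry": 0,"rz": 0,"fingers": 0.02},
    {"dx": -0.005,"dy": 0,"dz": 0,"rx": 0,"ry": 0,"rz": 0,"fingers": 0.02},
    {"dx": -0.015,"dy": 0,"dz": 0,"rx": 0,"ry": 0,"rz": 0,"fingers": 0.02},
    {"dx": -0.024,"dy": 0,"dz": 0,"rx": 0,"ry": 0,"rz": 0,"fingers": 0.02},
    {"dx": -0.024,"dy": 0,"dz": 0,"rx": 0,"ry": 0,"rz": 0,"fingers": 0.02},
    {"dx": -0.024,"dy": 0,"dz": 0,"rx": 0,"ry": 0,"rz": 0,"fingers": 0.02},
    {"dx": -0.024,"dy": 0,"dz": 0,"rx": 0,"ry": 0,"rz": 0,"fingers": 0.02},
    {"dx": -0.02,"dy": 0,"dz": 0,"rx": 0,"ry": 0,"rz": 0,"fingers": 0.02},
    {"dx": -0.01,"dy": 0,"dz": 0,"rx": 0,"ry": 0,"rz": 0,"fingers": 0.02},
    {"dx": 0,"dy": 0,"dz": 0,"rx": 0,"ry": 0,"rz": 0,"fingers": 0.02}
  ]
}}

```text
clock: 23.73
position: [476.5, -0.5, 161.8]
eef_rot: [0.5, 0.501, -0.498, 0.502]
force: [0.3, 1.0, -4.6]
finger_gap: 0.574
```

Request:
{"method": "play_rows", "body": {
  "increments": [
    {"dx": 0,"dy": 0,"dz": 0,"rx": 0,"ry": -0.05,"rz": 0,"fingers": 0.02},
    {"dx": 0,"dy": 0,"dz": 0,"rx": 0,"ry": -0.08,"rz": 0,"fingers": 0.02},
    {"dx": 0,"dy": 0,"dz": 0,"rx": 0,"ry": -0.09,"rz": 0,"fingers": 0.02},
    {"dx": 0,"dy": 0,"dz": 0,"rx": 0,"ry": -0.09,"rz": 0,"fingers": 0.02},
    {"dx": 0,"dy": 0,"dz": 0,"rx": 0,"ry": -0.09,"rz": 0,"fingers": 0.02},
    {"dx": 0,"dy": 0,"dz": 0,"rx": 0,"ry": -0.08,"rz": 0,"fingers": 0.02},
    {"dx": 0,"dy": 0,"dz": 0,"rx": 0,"ry": -0.05,"rz": 0,"fingers": 0.02},
    {"dx": 0,"dy": 0,"dz": 0,"rx": 0,"ry": 0,"rz": 0,"fingers": 0.02},
    {"dx": 0,"dy": 0,"dz": 0,"rx": 0,"ry": 0,"rz": 0,"fingers": 0.02},
    {"dx": 0,"dy": 0,"dz": 0,"rx": 0,"ry": 0,"rz": 0,"fingers": 0.02}
  ]
}}

```text
clock: 24.57
position: [475.3, -1.4, 159.6]
eef_rot: [0.351, 0.353, -0.612, 0.614]
force: [-0.1, -0.1, -4.0]
finger_gap: 0.572
```

```bash
python3 - <<'E'
from h import *
st()
E
```

```text
clk 24.57 pos [475.3  -1.4 159.6] tilt(left down +) -30.3 toolx [ 0.001 -0.504 -0.863] F [-0.12 -0.09 -3.96] T [0.893 0.055 0.024] gap 53.8 q [-1.02  0.33  0.64  2.1   0.35  1.01 -0.6 ]
```

Request:
{"method": "play_rows", "body": {
  "increments": [
    {"dx": 0,"dy": 0,"dz": 0,"rx": 0,"ry": 0.05,"rz": 0,"fingers": 0.02},
    {"dx": 0,"dy": 0,"dz": 0,"rx": 0,"ry": 0.08,"rz": 0,"fingers": 0.02},
    {"dx": 0,"dy": 0,"dz": 0,"rx": 0,"ry": 0.09,"rz": 0,"fingers": 0.02},
    {"dx": 0,"dy": 0,"dz": 0,"rx": 0,"ry": 0.09,"rz": 0,"fingers": 0.02},
    {"dx": 0,"dy": 0,"dz": 0,"rx": 0,"ry": 0.09,"rz": 0,"fingers": 0.02},
    {"dx": 0,"dy": 0,"dz": 0,"rx": 0,"ry": 0.08,"rz": 0,"fingers": 0.02},
    {"dx": 0,"dy": 0,"dz": 0,"rx": 0,"ry": 0.05,"rz": 0,"fingers": 0.02},
    {"dx": 0,"dy": 0,"dz": 0,"rx": 0,"ry": 0,"rz": 0,"fingers": 0.02},
    {"dx": 0,"dy": 0,"dz": 0,"rx": 0,"ry": 0,"rz": 0,"fingers": 0.02},
    {"dx": 0,"dy": 0,"dz": 0,"rx": 0,"ry": 0,"rz": 0,"fingers": 0.02}
  ]
}}

```text
clock: 25.4
position: [475.5, -1.1, 160.1]
eef_rot: [0.499, 0.501, -0.499, 0.501]
force: [0.3, 0.1, -3.7]
finger_gap: 0.57
```

```bash
python3 - <<'E'
from h import *
samp(9);st()
E
```

```text
T,F mean [-5.900e-02  5.300e-02 -2.000e-03 -1.480e-01  4.800e-02 -4.319e+00] se [0.008 0.013 0.008 0.201 0.166 0.215] Tx [-0.02  -0.098 -0.079 -0.068 -0.058 -0.042 -0.058 -0.086 -0.024]
clk 25.85 pos [475.7  -0.5 160. ] tilt(left down +) -0.0 toolx [-0. -0. -1.] F [ 0.27 -0.29 -4.  ] T [-0.024  0.054 -0.024] gap 53.7 q [-0.67  0.18  0.6   2.12 -0.13  0.88  0.01]
```

Request:
{"method": "play_rows", "body": {
  "increments": [
    {"dx": 0,"dy": 0,"dz": 0,"rx": 0,"ry": 0.05,"rz": 0,"fingers": 0.02},
    {"dx": 0,"dy": 0,"dz": 0,"rx": 0,"ry": 0.08,"rz": 0,"fingers": 0.02},
    {"dx": 0,"dy": 0,"dz": 0,"rx": 0,"ry": 0.09,"rz": 0,"fingers": 0.02},
    {"dx": 0,"dy": 0,"dz": 0,"rx": 0,"ry": 0.09,"rz": 0,"fingers": 0.02},
    {"dx": 0,"dy": 0,"dz": 0,"rx": 0,"ry": 0.09,"rz": 0,"fingers": 0.02},
    {"dx": 0,"dy": 0,"dz": 0,"rx": 0,"ry": 0.08,"rz": 0,"fingers": 0.02},
    {"dx": 0,"dy": 0,"dz": 0,"rx": 0,"ry": 0.05,"rz": 0,"fingers": 0.02},
    {"dx": 0,"dy": 0,"dz": 0,"rx": 0,"ry": 0,"rz": 0,"fingers": 0.02},
    {"dx": 0,"dy": 0,"dz": 0,"rx": 0,"ry": 0,"rz": 0,"fingers": 0.02},
    {"dx": 0,"dy": 0,"dz": 0,"rx": 0,"ry": 0,"rz": 0,"fingers": 0.02}
  ]
}}

```text
clock: 26.68
position: [475.7, -0.5, 160.0]
eef_rot: [0.611, 0.615, -0.351, 0.353]
force: [-0.3, 0.2, -4.7]
finger_gap: 0.571
```

```bash
python3 - <<'E'
from h import *
st()
E
```

```text
clk 26.68 pos [475.7  -0.5 160. ] tilt(left down +) 30.2 toolx [-0.003  0.504 -0.864] F [-0.33  0.22 -4.66] T [-1.013  0.094 -0.007] gap 53.7 q [-0.22  0.32  0.54  2.09 -0.75  1.11  0.78]
```

Request:
{"method": "play_rows", "body": {
  "increments": [
    {"dx": 0,"dy": 0,"dz": 0,"rx": 0,"ry": -0.05,"rz": 0,"fingers": 0.02},
    {"dx": 0,"dy": 0,"dz": 0,"rx": 0,"ry": -0.08,"rz": 0,"fingers": 0.02},
    {"dx": 0,"dy": 0,"dz": 0,"rx": 0,"ry": -0.09,"rz": 0,"fingers": 0.02},
    {"dx": 0,"dy": 0,"dz": 0,"rx": 0,"ry": -0.09,"rz": 0,"fingers": 0.02},
    {"dx": 0,"dy": 0,"dz": 0,"rx": 0,"ry": -0.09,"rz": 0,"fingers": 0.02},
    {"dx": 0,"dy": 0,"dz": 0,"rx": 0,"ry": -0.08,"rz": 0,"fingers": 0.02},
    {"dx": 0,"dy": 0,"dz": 0,"rx": 0,"ry": -0.05,"rz": 0,"fingers": 0.02},
    {"dx": 0,"dy": 0,"dz": 0,"rx": 0,"ry": 0,"rz": 0,"fingers": 0.02},
    {"dx": 0,"dy": 0,"dz": 0,"rx": 0,"ry": 0,"rz": 0,"fingers": 0.02},
    {"dx": 0,"dy": 0,"dz": 0,"rx": 0,"ry": 0,"rz": 0,"fingers": 0.02}
  ]
}}

```text
clock: 27.52
position: [475.7, -0.2, 160.4]
eef_rot: [0.499, 0.502, -0.498, 0.501]
force: [0.4, -0.3, -4.6]
finger_gap: 0.573
```

```bash
python3 - <<'E'
from h import *
samp(9);st();go((475.6,0,14.6),Rt(.2,1))
E
```

```text
T,F mean [-0.067  0.068 -0.013  0.089  0.046 -4.168] se [0.008 0.011 0.005 0.139 0.148 0.138] Tx [-0.081 -0.073 -0.121 -0.055 -0.05  -0.074 -0.044 -0.045 -0.061]
clk 27.97 pos [475.7  -1.1 160. ] tilt(left down +) -0.0 toolx [-0. -0. -1.] F [ 0.27  0.34 -4.3 ] T [-0.061  0.062  0.007] gap 53.9 q [-0.67  0.18  0.61  2.12 -0.13  0.88  0.02]
clk 27.97 pos [475.7  -1.1 160. ] gap 0.573
tool shift mm [145.4  -0.   -1.1] turn [0.001 0.    0.   ] |0.0deg
```

Request:
{"method": "play_rows", "body": {
  "increments": [
    {"dx": 0.014,"dy": 0,"dz": -0.001,"rx": 0,"ry": 0,"rz": 0,"fingers": 0.02},
    {"dx": 0.022,"dy": 0,"dz": 0,"rx": 0,"ry": 0,"rz": 0,"fingers": 0.02},
    {"dx": 0.025,"dy": 0,"dz": 0,"rx": 0,"ry": 0,"rz": 0,"fingers": 0.02},
    {"dx": 0.025,"dy": 0,"dz": 0,"rx": 0,"ry": 0,"rz": 0,"fingers": 0.02},
    {"dx": 0.023,"dy": 0,"dz": 0,"rx": 0,"ry": 0,"rz": 0,"fingers": 0.02},
    {"dx": 0.016,"dy": 0,"dz": 0,"rx": 0,"ry": 0,"rz": 0,"fingers": 0.02},
    {"dx": 0.01,"dy": 0,"dz": 0,"rx": 0,"ry": 0,"rz": 0,"fingers": 0.02},
    {"dx": 0.005,"dy": 0,"dz": 0,"rx": 0,"ry": 0,"rz": 0,"fingers": 0.02},
    {"dx": 0.003,"dy": 0,"dz": 0,"rx": 0,"ry": 0,"rz": 0,"fingers": 0.02},
    {"dx": 0.001,"dy": 0,"dz": 0,"rx": 0,"ry": 0,"rz": 0,"fingers": 0.02},
    {"dx": 0.001,"dy": 0,"dz": 0,"rx": 0,"ry": 0,"rz": 0,"fingers": 0.02},
    {"dx": 0,"dy": 0,"dz": 0,"rx": 0,"ry": 0,"rz": 0,"fingers": 0.02}
  ]
}}

```text
clock: 28.97
position: [476.1, 0.4, 15.7]
eef_rot: [0.499, 0.501, -0.498, 0.501]
force: [-0.5, -0.5, -3.2]
finger_gap: 0.573
```

Request:
{"method": "play_rows", "body": {
  "increments": [
    {"dx": 0,"dy": 0,"dz": 0,"rx": 0,"ry": 0,"rz": 0,"fingers": 0.094},
    {"dx": 0,"dy": 0,"dz": 0,"rx": 0,"ry": 0,"rz": 0,"fingers": 0.094},
    {"dx": 0,"dy": 0,"dz": 0,"rx": 0,"ry": 0,"rz": 0,"fingers": 0.094},
    {"dx": 0,"dy": 0,"dz": 0,"rx": 0,"ry": 0,"rz": 0,"fingers": 0.094},
    {"dx": -0.01,"dy": 0,"dz": 0,"rx": 0,"ry": 0,"rz": 0,"fingers": 0.094},
    {"dx": -0.02,"dy": 0,"dz": 0,"rx": 0,"ry": 0,"rz": 0,"fingers": 0.094},
    {"dx": -0.03,"dy": 0,"dz": 0,"rx": 0,"ry": 0,"rz": 0,"fingers": 0.094},
    {"dx": -0.03,"dy": 0,"dz": 0,"rx": 0,"ry": 0,"rz": 0,"fingers": 0.094},
    {"dx": -0.02,"dy": 0,"dz": 0,"rx": 0,"ry": 0,"rz": 0,"fingers": 0.094},
    {"dx": 0,"dy": 0,"dz": 0,"rx": 0,"ry": 0,"rz": 0,"fingers": 0.094}
  ]
}}

```text
clock: 29.8
position: [477.6, 0.3, 129.2]
eef_rot: [0.501, 0.5, -0.497, 0.502]
force: [0.8, -0.5, -0.1]
finger_gap: 1.002
```

```bash
python3 - <<'E'
from h import *
st(); plan((472.5,345.3,120),Rt(4.5,1),12)
E
```

```text
clk 29.80 pos [4.776e+02 3.000e-01 1.292e+02] tilt(left down +) 0.1 toolx [ 0.005  0.002 -1.   ] F [ 0.76 -0.5  -0.12] T [-0.035 -0.017  0.017] gap 94.2 q [-0.67  0.23  0.61  2.15 -0.19  0.8   0.07]
clk 29.80 pos [4.776e+02 3.000e-01 1.292e+02] turn/row [-0.0062 -0.0001 -0.0004]
[0.0008, -0.0003, -0.0288]
[0.0008, -0.0001, -0.0288]
[0.0008, 0.0001, -0.0288]
[0.0008, 0.0002, -0.0288]
[0.0008, 0.0004, -0.0288]
[0.0008, 0.0006, -0.0287]
[0.0008, 0.0008, -0.0287]
[0.0008, 0.0009, -0.0287]
[0.0008, 0.0011, -0.0287]
[0.0008, 0.0013, -0.0287]
[0.0008, 0.0015, -0.0287]
[0.0008, 0.0017, -0.0287]
```

Request:
{"method": "play_rows", "body": {
  "increments": [
    {"dx": 0,"dy": -0.001,"dz": -0.015,"rx": -0.004,"ry": 0,"rz": 0,"fingers": 0.094},
    {"dx": 0.001,"dy": 0,"dz": -0.028,"rx": -0.006,"ry": 0,"rz": 0,"fingers": 0.094},
    {"dx": 0.001,"dy": 0,"dz": -0.036,"rx": -0.007,"ry": 0,"rz": 0,"fingers": 0.094},
    {"dx": 0.001,"dy": 0,"dz": -0.036,"rx": -0.007,"ry": 0,"rz": 0,"fingers": 0.094},
    {"dx": 0.001,"dy": 0,"dz": -0.036,"rx": -0.008,"ry": 0,"rz": 0,"fingers": 0.094},
    {"dx": 0.001,"dy": 0,"dz": -0.036,"rx": -0.008,"ry": 0,"rz": 0,"fingers": 0.094},
    {"dx": 0.001,"dy": 0,"dz": -0.036,"rx": -0.008,"ry": 0,"rz": 0,"fingers": 0.094},
    {"dx": 0.001,"dy": 0.001,"dz": -0.036,"rx": -0.007,"ry": 0,"rz": 0,"fingers": 0.094},
    {"dx": 0.001,"dy": 0.001,"dz": -0.036,"rx": -0.007,"ry": 0,"rz": 0,"fingers": 0.094},
    {"dx": 0.001,"dy": 0.001,"dz": -0.028,"rx": -0.006,"ry": 0,"rz": 0,"fingers": 0.094},
    {"dx": 0.001,"dy": 0.001,"dz": -0.015,"rx": -0.004,"ry": 0,"rz": 0,"fingers": 0.094},
    {"dx": 0,"dy": 0,"dz": -0.006,"rx": -0.002,"ry": 0,"rz": 0,"fingers": 0.094}
  ]
}}

```text
clock: 30.8
position: [464.9, 346.4, 114.8]
eef_rot: [0.479, 0.52, -0.479, 0.52]
force: [0.5, 0.3, 1.1]
finger_gap: 1.0
```

Request:
{"method": "play_rows", "body": {
  "increments": [
    {"dx": 0,"dy": 0,"dz": 0,"rx": 0,"ry": 0,"rz": 0,"fingers": 0.094},
    {"dx": 0,"dy": 0,"dz": 0,"rx": 0,"ry": 0,"rz": 0,"fingers": 0.094},
    {"dx": 0,"dy": 0,"dz": 0,"rx": 0,"ry": 0,"rz": 0,"fingers": 0.094}
  ]
}}

```text
clock: 31.05
position: [466.0, 342.2, 115.3]
eef_rot: [0.48, 0.519, -0.481, 0.519]
force: [-0.1, -0.3, -0.0]
finger_gap: 0.999
```

```bash
python3 - <<'E'
from h import *
wrist('w5',[(472.3,345.4,4.5)]); st(); go((472.3,345.4,14),Rt(4.5,1))
E
```

```text
clk 31.10 pos [466.  342.4 115.3] tilt(left down +) -0.0 toolx [ 0. -0. -1.] F [-0.09  0.33 -0.73] T [-0.093  0.095  0.022] gap 94.1 q [-1.1   0.41  0.45  1.94 -0.23  0.85 -0.46]
clk 31.10 pos [466.  342.4 115.3] gap 1.001
tool shift mm [101.3   6.5  -2.5] turn [-0.002  0.    -0.   ] |0.1deg
```

View pics/w5.png

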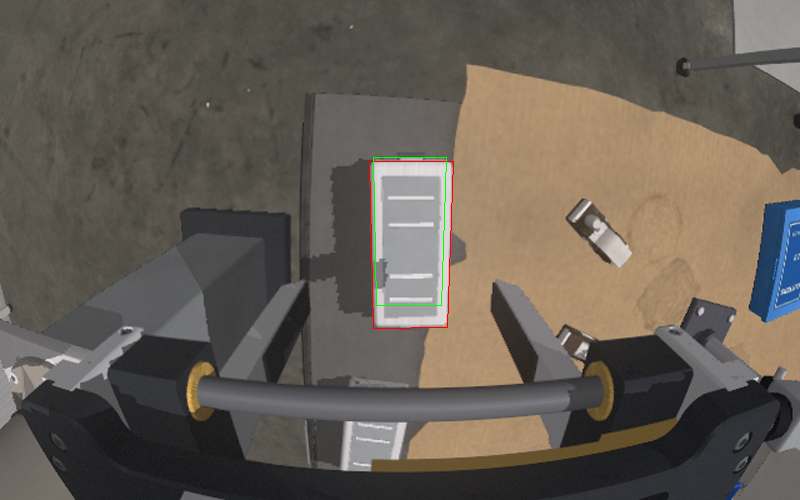

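Case is where I laid it. Regrasp and lift.

Request:
{"method": "play_rows", "body": {
  "increments": [
    {"dx": 0.012,"dy": 0.003,"dz": -0.0015,"rx": 0,"ry": 0,"rz": 0,"fingers": 0.094},
    {"dx": 0.024,"dy": 0.0035,"dz": -0.001,"rx": 0,"ry": 0,"rz": 0,"fingers": 0.094},
    {"dx": 0.027,"dy": 0,"dz": 0,"rx": 0,"ry": 0,"rz": 0,"fingers": 0.094},
    {"dx": 0.022,"dy": 0,"dz": 0,"rx": 0,"ry": 0,"rz": 0,"fingers": 0.094},
    {"dx": 0.01,"dy": 0,"dz": 0,"rx": 0,"ry": 0,"rz": 0,"fingers": 0.094},
    {"dx": 0.005,"dy": 0,"dz": 0,"rx": 0,"ry": 0,"rz": 0,"fingers": 0.094},
    {"dx": 0,"dy": 0,"dz": 0,"rx": 0,"ry": 0,"rz": 0,"fingers": 0.07},
    {"dx": 0,"dy": 0,"dz": 0,"rx": 0,"ry": 0,"rz": 0,"fingers": 0.02},
    {"dx": 0,"dy": 0,"dz": 0,"rx": 0,"ry": 0,"rz": 0,"fingers": 0.02},
    {"dx": 0,"dy": 0,"dz": 0,"rx": 0,"ry": 0,"rz": 0,"fingers": 0.02},
    {"dx": 0,"dy": 0,"dz": 0,"rx": 0,"ry": 0,"rz": 0,"fingers": 0.02},
    {"dx": 0,"dy": 0,"dz": 0,"rx": 0,"ry": 0,"rz": 0,"fingers": 0.02}
  ]
}}

```text
clock: 32.1
position: [472.0, 347.5, 15.7]
eef_rot: [0.48, 0.519, -0.48, 0.519]
force: [0.2, -0.4, 0.3]
finger_gap: 0.61
```

Request:
{"method": "play_rows", "body": {
  "increments": [
    {"dx": 0,"dy": 0,"dz": 0,"rx": 0,"ry": 0,"rz": 0,"fingers": 0.02},
    {"dx": 0,"dy": 0,"dz": 0,"rx": 0,"ry": 0,"rz": 0,"fingers": 0.02},
    {"dx": 0,"dy": 0,"dz": 0,"rx": 0,"ry": 0,"rz": 0,"fingers": 0.02},
    {"dx": -0.005,"dy": 0,"dz": 0,"rx": 0,"ry": 0,"rz": 0,"fingers": 0.02},
    {"dx": -0.015,"dy": 0,"dz": 0,"rx": 0,"ry": 0,"rz": 0,"fingers": 0.02},
    {"dx": -0.024,"dy": 0,"dz": 0,"rx": 0,"ry": 0,"rz": 0,"fingers": 0.02},
    {"dx": -0.024,"dy": 0,"dz": 0,"rx": 0,"ry": 0,"rz": 0,"fingers": 0.02},
    {"dx": -0.024,"dy": 0,"dz": 0,"rx": 0,"ry": 0,"rz": 0,"fingers": 0.02},
    {"dx": -0.02,"dy": 0,"dz": 0,"rx": 0,"ry": 0,"rz": 0,"fingers": 0.02},
    {"dx": -0.015,"dy": 0,"dz": 0,"rx": 0,"ry": 0,"rz": 0,"fingers": 0.02},
    {"dx": -0.008,"dy": 0,"dz": 0,"rx": 0,"ry": 0,"rz": 0,"fingers": 0.02},
    {"dx": 0,"dy": 0,"dz": 0,"rx": 0,"ry": 0,"rz": 0,"fingers": 0.02}
  ]
}}

```text
clock: 33.1
position: [472.2, 347.5, 151.5]
eef_rot: [0.481, 0.519, -0.479, 0.519]
force: [1.1, 0.1, -3.8]
finger_gap: 0.571
```

```bash
python3 - <<'E'
from h import *
samp(6); st()
E
```

```text
T,F mean [-0.138  0.048  0.017 -0.012  0.072 -4.717] se [0.011 0.003 0.013 0.171 0.252 0.144] Tx [-0.129 -0.166 -0.163 -0.148 -0.086 -0.138]
clk 33.40 pos [471.4 346.8 149. ] tilt(left down +) -0.1 toolx [-0.001 -0.001 -1.   ] F [ 0.33 -0.65 -4.1 ] T [-0.138  0.045  0.022] gap 53.8 q [-1.11  0.38  0.47  1.89 -0.21  0.92 -0.47]
```

```bash
python3 - <<'E'
from h import *
plan((590,270,151),Rt(0,1),10)
E
```

```text
clk 33.40 pos [471.4 346.8 149. ] turn/row [0.0079 0.0001 0.0001]
[-0.0002, 0.0112, 0.0086]
[-0.0002, 0.0113, 0.0085]
[-0.0002, 0.0114, 0.0084]
[-0.0002, 0.0114, 0.0083]
[-0.0002, 0.0115, 0.0082]
[-0.0002, 0.0116, 0.0081]
[-0.0002, 0.0116, 0.008]
[-0.0002, 0.0117, 0.008]
[-0.0002, 0.0117, 0.0079]
[-0.0002, 0.0118, 0.0078]
```

Request:
{"method": "play_rows", "body": {
  "increments": [
    {"dx": 0,"dy": 0.005,"dz": 0.004,"rx": 0.004,"ry": 0,"rz": 0,"fingers": 0.02},
    {"dx": 0,"dy": 0.009,"dz": 0.007,"rx": 0.007,"ry": 0,"rz": 0,"fingers": 0.02},
    {"dx": 0,"dy": 0.012,"dz": 0.009,"rx": 0.008,"ry": 0,"rz": 0,"fingers": 0.02},
    {"dx": 0,"dy": 0.014,"dz": 0.01,"rx": 0.009,"ry": 0,"rz": 0,"fingers": 0.02},
    {"dx": 0,"dy": 0.015,"dz": 0.011,"rx": 0.01,"ry": 0,"rz": 0,"fingers": 0.02},
    {"dx": 0,"dy": 0.015,"dz": 0.011,"rx": 0.01,"ry": 0,"rz": 0,"fingers": 0.02},
    {"dx": 0,"dy": 0.015,"dz": 0.01,"rx": 0.01,"ry": 0,"rz": 0,"fingers": 0.02},
    {"dx": 0,"dy": 0.013,"dz": 0.009,"rx": 0.009,"ry": 0,"rz": 0,"fingers": 0.02},
    {"dx": 0,"dy": 0.01,"dz": 0.006,"rx": 0.007,"ry": 0,"rz": 0,"fingers": 0.02},
    {"dx": 0,"dy": 0.006,"dz": 0.004,"rx": 0.004,"ry": 0,"rz": 0,"fingers": 0.02},
    {"dx": 0,"dy": 0.002,"dz": 0.001,"rx": 0,"ry": 0,"rz": 0,"fingers": 0.02},
    {"dx": 0,"dy": 0,"dz": 0,"rx": 0,"ry": 0,"rz": 0,"fingers": 0.02}
  ]
}}

```text
clock: 34.4
position: [591.5, 270.0, 149.9]
eef_rot: [0.5, 0.5, -0.5, 0.5]
force: [0.2, 0.0, -4.5]
finger_gap: 0.57
```

Request:
{"method": "play_rows", "body": {
  "increments": [
    {"dx": 0,"dy": 0,"dz": 0,"rx": 0,"ry": 0,"rz": 0,"fingers": 0.02},
    {"dx": 0,"dy": 0,"dz": 0,"rx": 0,"ry": 0,"rz": 0,"fingers": 0.02},
    {"dx": 0,"dy": 0,"dz": 0,"rx": 0,"ry": 0,"rz": 0,"fingers": 0.02},
    {"dx": 0,"dy": 0,"dz": 0,"rx": 0,"ry": 0,"rz": 0,"fingers": 0.02},
    {"dx": 0,"dy": 0,"dz": 0,"rx": 0,"ry": 0,"rz": 0,"fingers": 0.02},
    {"dx": 0,"dy": 0,"dz": 0,"rx": 0,"ry": 0,"rz": 0,"fingers": 0.02}
  ]
}}

```text
clock: 34.9
position: [591.2, 270.5, 150.2]
eef_rot: [0.5, 0.5, -0.5, 0.5]
force: [0.2, -0.1, -4.2]
finger_gap: 0.573
```

```bash
python3 - <<'E'
from h import *
samp(6); st()
a=r.read_camera('scene')[...,::-1]; b=r.read_camera('side')[...,::-1]
cv2.imwrite('pics/f1.png',a);cv2.imwrite('pics/f2.png',b); print(np.abs(r.observe()['qvel']).max())
E
```

```text
T,F mean [-1.380e-01  7.900e-02 -1.000e-03 -8.200e-02 -1.200e-02 -4.447e+00] se [0.013 0.007 0.009 0.256 0.173 0.098] Tx [-0.084 -0.153 -0.15  -0.119 -0.136 -0.183]
clk 35.20 pos [591.3 270.2 150. ] tilt(left down +) -0.0 toolx [-0. -0. -1.] F [-0.11  0.46 -4.37] T [-0.183  0.105  0.036] gap 53.8 q [-0.89  0.48  0.5   1.75 -0.27  0.98 -0.29]
0.0014984047458308054
```

View pics/f1.png

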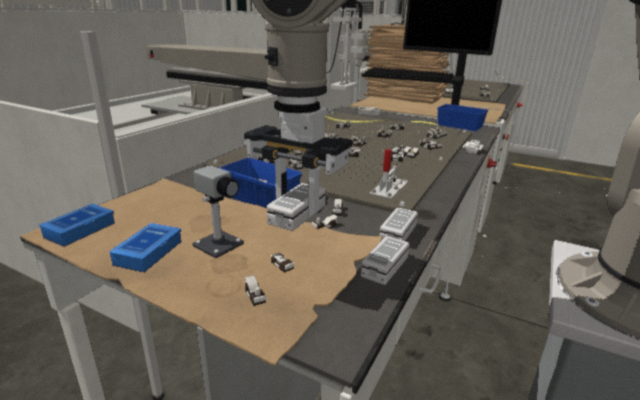

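View pics/f2.png

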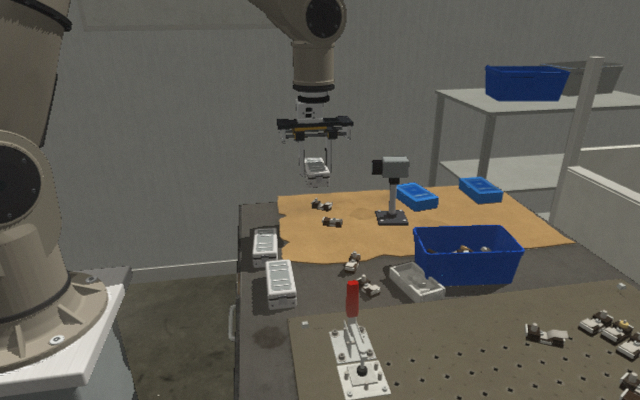

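```bash
python3 - <<'E'
from station import r
print(r.sign_off())
E
```

```text
the job is handed in; nothing more can be done
None
```

I rocked all three cases about 30 degrees each way. The left one has the loose part, and I handed the job in holding it in front of the lens. Sign-off gave no verdict.

**How I told them apart.** I compared the wrist moment about the case's x axis, read with the case level again after each tip:

| Case | After left end down (N m) | After right end down (N m) | Difference (N m) |
|---|---|---|---|
| Left | −0.115 | −0.022 | 0.09 |
| Middle | −0.079 | −0.072 | below 0.01 |
| Right | −0.059 | −0.067 | below 0.01 |

- **Disagreement:** the left case's 0.09 N m is less than the stated 0.15 N m. I rocked it left a second time before trusting it.
- **Later check:** when I picked the left case up again and held it, it read −0.138 N m, about 0.07 below the bedded cases. That fits the part lying at its left end.

**Last checks before handing in (clock 35 s):**
- **Held case:** the tool was level and still, with a finger gap of 53.8 mm. The case centre was at about (591, 270, 154) mm. I measured the lens at (740, 270, 154) mm, so the case was about 149 mm in front of it.
- **Everything else:** the final pictures show the middle and right cases flat where they stood. By eye, the clamp blocks had not moved.

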